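# Switch on the night-light and lay it in the tray row

### The arm

A 6-joint arm with a two-finger parallel gripper is mounted at the origin on the work surface. World frame = base frame: x ahead of the robot, y to its left, z up, the work surface at z = 0. Lengths are in m, angles in rad, forces in N, time in s.
With the tool pointing down it reaches from about 0.35 to 0.975 m from the base axis. Payload 4.9 kg.
Tool frame: the origin (TCP) lies between the finger pads; the fingertips stand 11 mm ahead of it and the grasp point (between the pads) lies 8 mm behind it; z points along the fingers, x is the direction in which the jaws open and shut, and the axes are right-handed (so a half turn about z gives the same grasp; the last joint's range is limited). The gripper opens to 85 mm and grips with 20 to 120 N. Pads are 22 mm wide; open, the fingers measure 114 mm over their backs; the gripper's body (76 mm by 85 mm) begins 54 mm behind the grasp point. The pads swing forward as they close: fully open they stand 13 mm farther back than shut.
Start: joints at [-1.294, 0.053, 1.613, -0, 1.476, -0.119], TCP at [0.241, -0.577, 0.242] pointing down, gripper open.
Joint ranges: [-3.01, 3.01], [-1.01, 2.22], [0.06, 2.58], [-1.02, 4.17], [0.09, 2.62], [-3.14, 3.14]. Speed limits (rad/s): [2.57, 2.57, 3.14, 3.14, 3.14, 3.14].

### API

Orientations are given as a rotation vector (axis times angle).
In Python, from cell import r gives the robot as it stands.
- The arm moves only by the tool jog_arm, never from a script. Its argument "increments" is one flat list of numbers, 4 for each row, row after row: the shift along the tool's x, y, z in cm, then the turn about the tool's z in rad. In form: [tx, ty, tz, spin, tx, ty, tz, spin, ...]. A call has 1 to 5 rows; each row is the pose to reach, as a shift and turn from the pose measured when the call began, along the tool's axes at that moment; what a row does not reach only later rows make up. A row lasts 1/10 s, in which the tool goes at most 50 mm and 8.59 degrees, less where a joint would pass 70% of its speed; a pose out of reach is approached as far as the arm can. A call with a gripper value outside its range is refused whole. "claw" is the finger opening in cm, from 0 to 8.54, set as the call begins (left out, the last holds). The fingers move at their own pace and stop on an object; the grip force is fixed at half the most. Time passes only in rows, so rows that repeat a pose let the fingers close. It gives the time, the measured TCP pose, the force and the opening at its end, in the units of the state.
- r.get_state(): the state, without advancing time (a new reading comes with each control period).
- r.camera(name): name is "scene" or "side" or "wrist"; returns (picture, depth): 384x512x3 uint8, red, green, blue; 384x512 float32, m along the optical axis (not along the pixel's ray), 0 where there is no reading.
- r.camera_params(name): a dict with "vfov" (degrees; the focal length in pixels is half the picture's height over the tangent of half this angle, whatever the lens; pixels are square), "cx", "cy" (the principal point, pixels), "view" (4x4, takes a point from world to camera coordinates); the wrist camera has in their place "mount" (4x4, takes a point from camera to tool coordinates, whose origin is the TCP and whose axes are the tool frame's). Camera axes: x right, y down, z forward; pixel columns grow to the right and rows downward; lengths in m; the calibration is good to about 2 mm. A picture is of the moment at which its call begins: read the wrist's pose just before it. camera_params takes no time and is no camera call.
- r.hand_in(): hands the job in, once; it reports no verdict.
The state is a dict: "time": time; "q": joint angles; "dq": joint speeds; "tau": joint torques, N m; "tool_pos": TCP position; "orientation": TCP orientation; "contact_force": force on the tool from outside, world axes, zero at the start; "ft_torque": the same for the moment, N m; "finger_gap": finger opening in m.
Only numpy, scipy, OpenCV 4.12 (cv2) and the standard library are available. Lean on these libraries where they do the work, as an engineer would, in place of code of your own. Each camera call takes 0.05 s, during which the arm holds its last target.

### The job

Get the night-light ready for the evening: take it out of its sloping stand, lay it flat on the changing mat with its switch facing up and let go, and slide the little orange switch fully on with a fingertip while it lies there. Then take it again by its switch half and lay it, switch up, flat in the empty middle place of the white tray, with its glow end between the two upright guards, centred and in line with the row, and let go. Do not disturb the teether, the hairbrush or the ball.

Things in the scene. Friction and masses are not known exactly. Their poses are not given: they have to be found in the camera images.
- light: night-light, a mint green bar 160 mm long (x) x 52 wide (y) x 32 thick (z), 0.28 to 0.47 kg, centre of mass near the middle; origin at the centre of its back face, z out of the front face, x towards the end with the white glow panel. It starts in the stand leaning back 45 degrees, front face up and outward, glow end high; the lower 74 mm is hidden in the pocket, the upper 86 mm is free
- slot (a point): centre of the floor of the switch slot in the light's front face, at x = -41, y = 0, z = 26 mm of the light, axes as the light's. The slot is 66 mm long (x), 32 mm wide (y) and 6 mm deep, black inside, with solid walls all round
- switch_top (a point): centre of the top of the orange switch block in the slot: 10 mm long (x of the light), 26 wide (y), 6 high, its top flush with the front face. Off, it is at x = -29 mm of the light, which leaves 40 mm of clear slot on its -x side for a fingertip; on, at x = -13 mm
- switch (a joint): travel of the switch along the light's +x (towards the glow end): 0 = off, 0.016 m = fully on, at its stop; starts within 3 mm of off, stays where it is left. Takes about 1 N to move; the loose light on the mat resists sliding with only about 2 to 5 N, so push slowly. When on, a yellow patch shows behind it
- stand: fixed wooden stand, 90 mm wide; origin on its underside below the foot of the slope (base from x = -55 to +95 mm). x points horizontally the way the light leans back: the slope rises 45 degrees along +x, up to 125 mm high. Above the pocket only a spine 22 mm wide lies behind the light, so fingers can straddle the light's 52 mm width there
- pocket (a point): foot of the pocket, where the lower rear edge of the light rests: at x = -5, z = 17.5 mm of the stand. Pocket walls: front cover 7 mm thick, 3 mm clear of the light's face, ending 74 mm up the slope; side cheeks 9.5 mm thick, 2.5 mm clear each side, ending 78 mm up. Draw the light 80 mm straight up the slope to free it
- mat: changing mat, fixed, 270 mm (x) x 250 mm (y), flat top 10 mm above the table, pale blue edge, white centre; origin at the centre of its underside, x away from the robot (within 9 degrees)
- tray: white tray, fixed, 190 mm (x) x 340 mm (y), rim 14 mm high, floor 6 mm thick, with three cork-coloured places side by side at y = -105, 0, +105 mm, each for a piece lying along x; origin at the centre of its underside, +x away from the robot (within 15 degrees). Pieces leave about 35 mm free beside the light in the near half of the middle place
- place (a point): centre of the empty middle place, on the tray floor (within 1 mm of 6 mm above the table); x runs along the place, away from the robot. Two white upright guards flank its far half: x = +15 to +85 mm, 64 mm apart (6 mm play each side of the light), 8 mm thick, tops 40 mm above the floor, so fingers fit beside the light only in the near half
- teether: beech teether, 130 mm long, 18 mm thick, loose, lying along x in one outer place of the tray
- brush: wooden baby hairbrush, 135 mm long, 40 mm wide, 28 mm high, loose, lying along x in the other outer place of the tray
- ball_center (a point): centre of a stray orange plastic ball, 60 mm across, resting on the table beyond the mat; rolls easily
- glow_end (a point): middle of the light's glow-end face, at x = +80, y = 0, z = 16 mm of the light; in the tray it must be the far end, between the guards' far ends
Not all that is in view belongs to the job. Leave any purple look-alike of the light alone.

How it is judged:
On the way, in this order (a step that is already met when the one before it is completed fails the run):
1. the night-light lies flat on the mat, switch face up, let go (angle between light's own z axis and vertical below 0.08 rad and height (world z) of light between 0.006 and 0.016 m and x of light in the frame of mat between -0.135 and 0.135 m and y of light in the frame of mat between -0.125 and 0.125 m and contact force between the fingers and light below 0.2 N and linear speed of light below 0.02 m/s), for 0.2 s.
2. the switch is slid fully on while the light lies on the mat (value of joint switch above 0.0135 m and angle between light's own z axis and vertical below 0.12 rad and height (world z) of light below 0.018 m and x of light in the frame of mat between -0.145 and 0.145 m and y of light in the frame of mat between -0.135 and 0.135 m), for 0.2 s.
At the end, for the whole second after the job is handed in: the switch is on (13.5 of 16 mm or more) and the night-light lies flat, switch up, on the floor of the tray's middle place: within 12 mm of its centre lengthways, 10 mm sideways, 0.12 rad of its direction, glow end between the guards, released and at rest (value of joint switch above 0.0135 m and angle between light's own z axis and vertical below 0.06 rad and x of glow_end in the frame of place above 0.05 m and x of light in the frame of place between -0.012 and 0.012 m and y of light in the frame of place between -0.01 and 0.01 m and z of light in the frame of place below 0.005 m and angle between the x axis of light and the x axis of place, either way round below 0.12 rad and linear speed of light below 0.01 m/s and contact force between the fingers and light below 0.1 N); the robot touches nothing.
It fails at once if the teether or the hairbrush is shifted more than 15 mm (distance of any of teether, brush from where it was at the start of the episode above 0.015 m).
It fails at once if the ball is pushed more than 40 mm away (distance of ball_center from where it was at the start of the episode above 0.04 m).
It also fails if it takes over 70 s, if anything falls off the work surface, if the arm or the gripper's body presses on something with over 40 N, if the wrist force passes 120 N, or if a joint passes its speed limit or range.

## Working session

There is one attempt and no reset: what is moved stays moved. The work goes in short steps, Python scripts to look and compute and a tool call to move; the robot and the scene stay as the last step left them, time stands still between calls to the robot, and variables do not carry over. Pictures are saved under pics/ and viewed, and the job is handed in when it is done.

Besides the shell and the picture viewer there is one more tool, called after "Request:" as a command line: name --argument value ..., lists and objects as JSON in quotes. jog_arm: Moves the arm, as the interface text tells. Its arguments: {"type":"object","properties":{"increments":{"type":"array","items":{"type":"number"}},"claw":{"type":"number"}},"required":["increments"]}

```bash
ls; mkdir -p pics
cat > h.py <<'E'
import numpy as np, cv2, json
from cell import r
from scipy.spatial.transform import Rotation as R
def snap(name,tag):
    s=r.get_state(); im,d=r.camera(name); p=r.camera_params(name)
    cv2.imwrite(f'pics/{tag}.png',im[:,:,::-1]); 
    if name=='wrist':
        T=np.eye(4);T[:3,:3]=R.from_rotvec(s['orientation']).as_matrix();T[:3,3]=s['tool_pos']
        c2w=T@np.array(p['mount'])
    else: c2w=np.linalg.inv(np.array(p['view']))
    f=im.shape[0]/2/np.tan(np.radians(p['vfov'])/2)
    np.savez(f'pics/{tag}.npz',im=im,d=d,c2w=c2w,f=f,cx=p['cx'],cy=p['cy'])
    return s
def load(tag): return np.load(f'pics/{tag}.npz')
def ray(z,u,v):
    d=np.array([(u-z['cx'])/z['f'],(v-z['cy'])/z['f'],1.]); M=z['c2w']
    return M[:3,3],M[:3,:3]@d
def plane(z,u,v,h):
    o,d=ray(z,u,v); return o+d*(h-o[2])/d[2]
def cloud(z):
    d=z['d'];H,W=d.shape;u,v=np.meshgrid(np.arange(W),np.arange(H))
    P=np.stack([(u-z['cx'])/z['f']*d,(v-z['cy'])/z['f']*d,d],-1)
    M=z['c2w'];return P@M[:3,:3].T+M[:3,3]
def proj(z,p):
    M=np.linalg.inv(z['c2w']);c=M[:3,:3]@p+M[:3,3];return c[0]/c[2]*z['f']+z['cx'],c[1]/c[2]*z['f']+z['cy']
E
python3 - <<'E'
from h import *
for n in['scene','side','wrist']: s=snap(n,n+'0'); print(r.camera_params(n))
print(s)
E
```

```text
pics
{'vfov': 50.04089940007337, 'cx': 248.96310820134946, 'cy': 198.4713818008183, 'view': array([[ 0.87812491,  0.47801353, -0.01999267, -0.53508707],
       [ 0.34541272, -0.66233942, -0.66482821, -0.12730139],
       [-0.33103881,  0.57689649, -0.7467287 ,  1.4564778 ],
       [ 0.        ,  0.        ,  0.        ,  1.        ]])}
{'vfov': 43.19964746594914, 'cx': 254.88632880706263, 'cy': 184.06802301049186, 'view': array([[-0.91271289, -0.40812795, -0.01966596,  0.54118269],
       [-0.24158408,  0.57782899, -0.77958373,  0.2170564 ],
       [ 0.32953347, -0.70678514, -0.62598918,  1.32761194],
       [ 0.        ,  0.        ,  0.        ,  1.        ]])}
{'vfov': 64.16059158806405, 'cx': 255.71021607482317, 'cy': 194.82069043684737, 'mount': array([[ 9.99999335e-01,  6.31303905e-04, -9.65595160e-04,
        -7.04552594e-04],
       [-3.37961667e-04,  9.60575558e-01,  2.78018853e-01,
        -7.12596124e-02],
       [ 1.10304150e-03, -2.78018342e-01,  9.60575132e-01,
        -1.32523377e-01],
       [ 0.00000000e+00,  0.00000000e+00,  0.00000000e+00,
         1.00000000e+00]])}
{'time': 0.1, 'q': array([-1.29398224e+00,  5.33086720e-02,  1.61413284e+00,  1.06337024e-07,
        1.47599864e+00, -1.19044869e-01]), 'dq': array([-6.64560492e-04, -1.41822595e-03, -3.02550881e-03, -8.20560884e-05,
       -6.02845315e-04, -1.03623990e-03]), 'tau': array([ 1.39667554e-04, -3.94906640e+01, -3.71363282e+01, -1.22014944e-04,
        3.92747606e-03, -1.84707631e-05]), 'tool_pos': array([ 0.24082845, -0.57616061,  0.24118913]), 'orientation': array([-2.61389413e+00,  1.74058096e+00,  2.20642535e-03]), 'contact_force': array([0.21131888, 0.22070789, 0.60719276]), 'ft_torque': array([-0.00689758, -0.07177274,  0.04635286]), 'finger_gap': 0.08558240143806457}
```

View pics/scene0.png

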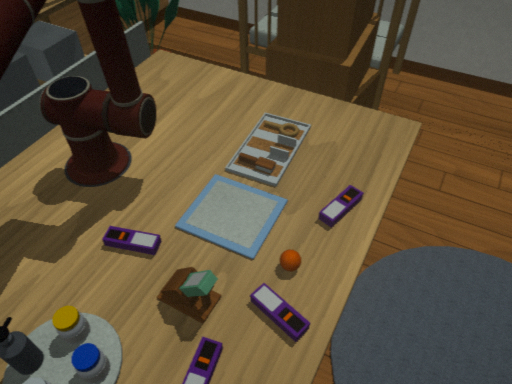

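View pics/side0.png

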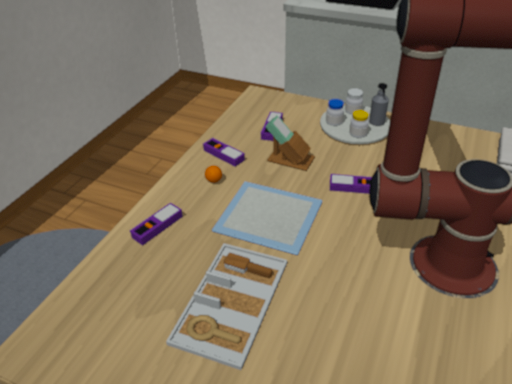

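View pics/wrist0.png

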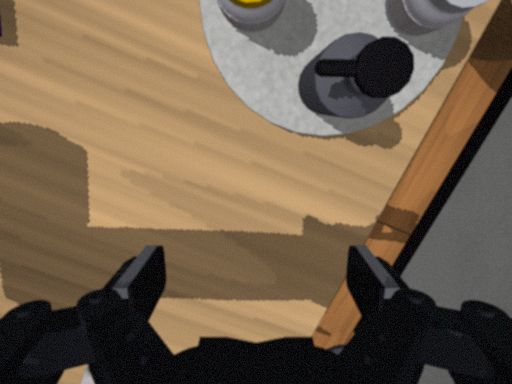

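Run:
```python
from h import *
for t in['scene0','side0']:
    z=load(t);im=z['im'];hsv=cv2.cvtColor(im,cv2.COLOR_RGB2HSV);P=cloud(z)
    def rep(nm,m,hmin=-1,hmax=1):
        m=m&(z['d']>0)&(P[...,2]>hmin)&(P[...,2]<hmax)
        n,l,st,c=cv2.connectedComponentsWithStats(m.astype(np.uint8))
        for i in range(1,n):
            if st[i,4]>25:
                q=P[l==i];print(t,nm,st[i],c[i].round(),'mean',q.mean(0).round(3),'z',np.percentile(q[:,2],[2,50,98]).round(3))
    h,s,v=[hsv[...,i].astype(int) for i in range(3)]
    rep('mint',(h>65)&(h<92)&(s>60)&(v>60),.02)
    rep('mat',(h>95)&(h<112)&(s>70)&(v>110),-.01,.03)
    rep('orange',(h>4)&(h<14)&(s>200)&(v>150),.01)
    cv2.imwrite(f'pics/{t}_c.png',cv2.resize(im[250:340,140:240] if t=='scene0' else im[100:190,240:340],None,fx=6,fy=6,interpolation=cv2.INTER_CUBIC)[:,:,::-1])
    a=im[105:195,220:320] if t=='scene0' else im[235:370,165:295]
    cv2.imwrite(f'pics/{t}_t.png',cv2.resize(a,None,fx=5,fy=5 if t=='scene0' else 4,interpolation=cv2.INTER_CUBIC)[:,:,::-1])
```

```text
scene0 mint [180 271  37  25 456] [200. 285.] mean [ 0.641 -0.298  0.13 ] z [0.087 0.137 0.153]
scene0 mat [ 176  175  111   83 1608] [233. 219.] mean [ 0.555 -0.001  0.009] z [0.005 0.009 0.013]
scene0 orange [286 251  11   8  67] [291. 255.] mean [ 0.779 -0.073  0.058] z [0.054 0.058 0.062]
scene0 orange [199 357  10   6  31] [204. 360.] mean [ 0.716 -0.416  0.032] z [0.029 0.033 0.036]
side0 mint [266 117  27  26 207] [277. 132.] mean [ 0.626 -0.263  0.115] z [0.085 0.115 0.151]
side0 mat [ 213  183  108   71 1088] [270. 224.] mean [0.519 0.056 0.008] z [0.004 0.008 0.013]
```

View pics/scene0_c.png

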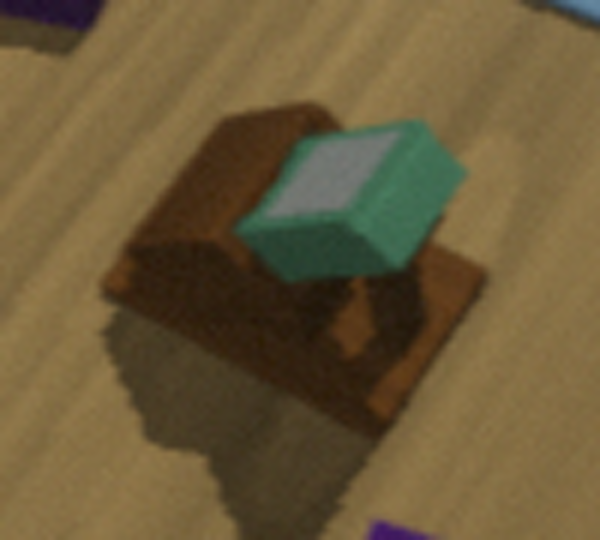

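View pics/side0_c.png

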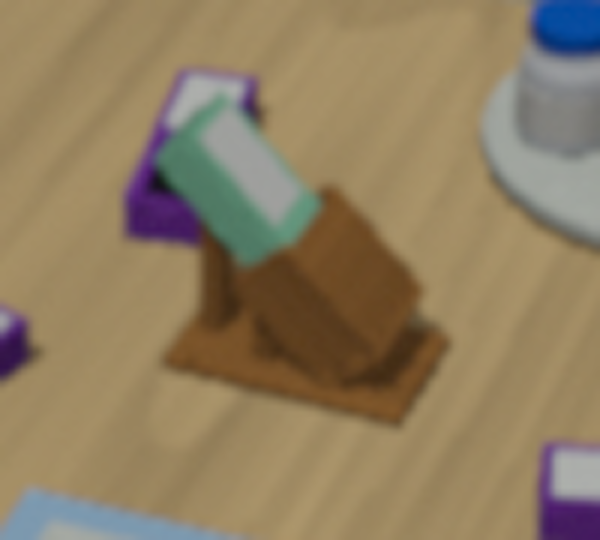

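View pics/side0_t.png

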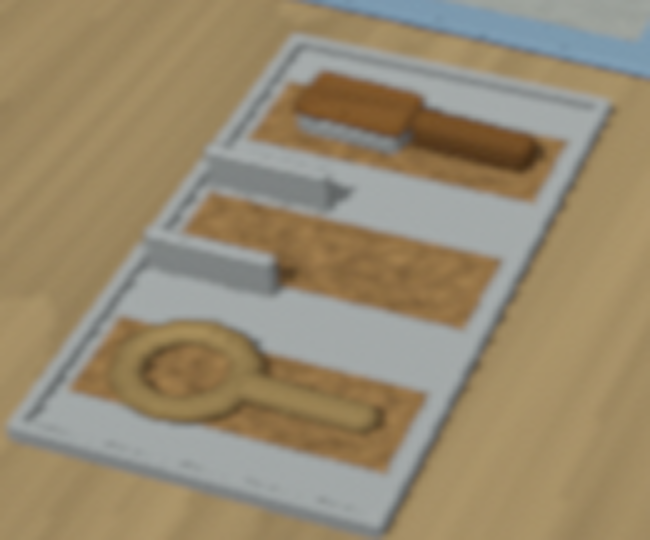

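Run:
```python
from h import *
from scipy.optimize import least_squares
C=np.array([0.635,-0.285])
allp=[]
for t in['scene0','side0']:
    z=load(t);P=cloud(z);im=z['im'];hsv=cv2.cvtColor(im,cv2.COLOR_RGB2HSV)
    h,s,v=[hsv[...,i].astype(int) for i in range(3)]
    m=(z['d']>0)&(P[...,2]>.09)&(P[...,2]<.17)&(np.hypot(P[...,0]-C[0],P[...,1]-C[1])<.1)&(((h>65)&(h<92)&(s>60))|((s<50)))
    q=P[m];nn=[];
    # normals via local differences
    k=cv2.blur
    Ps=np.stack([cv2.GaussianBlur(P[...,i],(5,5),0) for i in range(3)],-1)
    dx=Ps[1:-1,2:]-Ps[1:-1,:-2];dy=Ps[2:,1:-1]-Ps[:-2,1:-1]
    n=np.cross(dy,dx);n/=np.linalg.norm(n,axis=-1,keepdims=True)
    mm=cv2.erode(m.astype(np.uint8),np.ones((5,5)))[1:-1,1:-1]>0
    N=n[mm];
    print(t,m.sum(),mm.sum())
    vv,uu=np.where(mm)
    for nrm,uv,p in list(zip(N,zip(uu+1,vv+1),P[1:-1,1:-1][mm]))[::max(1,len(N)//25)]:
        print(uv,nrm.round(2),p.round(3))
    print(q.min(0).round(3),q.max(0).round(3))
```

```text
scene0 604 250
(np.int64(208), np.int64(273)) [0.55 0.2  0.81] [ 0.649 -0.27   0.15 ]
(np.int64(208), np.int64(275)) [0.83 0.03 0.56] [ 0.651 -0.274  0.147]
(np.int64(192), np.int64(277)) [-0.73 -0.01  0.69] [ 0.604 -0.279  0.109]
(np.int64(207), np.int64(277)) [0.63 0.   0.78] [ 0.651 -0.278  0.145]
(np.int64(197), np.int64(278)) [-0.72 -0.02  0.7 ] [ 0.626 -0.286  0.132]
(np.int64(212), np.int64(278)) [0.71 0.05 0.7 ] [ 0.66  -0.272  0.138]
(np.int64(206), np.int64(279)) [ 0.58 -0.13  0.8 ] [ 0.652 -0.284  0.144]
(np.int64(195), np.int64(280)) [-0.71  0.02  0.7 ] [ 0.624 -0.291  0.129]
(np.int64(189), np.int64(281)) [-0.7  -0.01  0.71] [ 0.605 -0.293  0.112]
(np.int64(205), np.int64(281)) [0.76 0.13 0.64] [ 0.654 -0.29   0.147]
(np.int64(192), np.int64(282)) [-0.72  0.    0.7 ] [ 0.619 -0.298  0.126]
(np.int64(208), np.int64(282)) [ 0.56 -0.2   0.8 ] [ 0.659 -0.287  0.141]
(np.int64(207), np.int64(283)) [ 0.63 -0.14  0.76] [ 0.659 -0.291  0.143]
(np.int64(206), np.int64(284)) [0.74 0.03 0.67] [ 0.657 -0.293  0.14 ]
(np.int64(202), np.int64(285)) [0.74 0.01 0.68] [ 0.654 -0.303  0.1
[... 2359 characters left out ...]
nt64(276), np.int64(131)) [-0.    0.96  0.29] [ 0.63  -0.264  0.119]
(np.int64(285), np.int64(131)) [-0.74  0.04  0.68] [ 0.608 -0.292  0.108]
(np.int64(275), np.int64(132)) [0.09 0.93 0.35] [ 0.63  -0.254  0.12 ]
(np.int64(285), np.int64(132)) [-0.73  0.04  0.68] [ 0.604 -0.283  0.11 ]
(np.int64(287), np.int64(132)) [-0.72 -0.04  0.69] [ 0.601 -0.293  0.105]
(np.int64(286), np.int64(133)) [-0.66  0.    0.75] [ 0.602 -0.286  0.104]
(np.int64(276), np.int64(134)) [-0.14  0.97 -0.2 ] [ 0.628 -0.26   0.109]
(np.int64(277), np.int64(135)) [-0.02  0.99 -0.15] [ 0.625 -0.26   0.106]
(np.int64(278), np.int64(136)) [0.55 0.83 0.03] [ 0.621 -0.26   0.104]
[ 0.587 -0.313  0.09 ] [ 0.669 -0.251  0.155]
```

Run:
```python
from h import *
def rect(pts):
    (c,s,a)=cv2.minAreaRect((pts*1000).astype(np.float32)); return np.round(c,1),np.round(s,1),round(a,2)
for t in['scene0','side0']:
    z=load(t);im=z['im'];hsv=cv2.cvtColor(im,cv2.COLOR_RGB2HSV);P=cloud(z)
    h,s,v=[hsv[...,i].astype(int) for i in range(3)]
    m=(h>95)&(h<112)&(s>70)&(v>100)
    n,l,st,c=cv2.connectedComponentsWithStats(m.astype(np.uint8));i=1+np.argmax(st[1:,4])
    cs,_=cv2.findContours((l==i).astype(np.uint8),cv2.RETR_EXTERNAL,cv2.CHAIN_APPROX_NONE)
    cc=max(cs,key=len)[:,0]; print(t,'mat',rect(np.array([plane(z,u,v_,.010)[:2] for u,v_ in cc])))
    # tray by low saturation near
    X,Y,Z=P[...,0],P[...,1],P[...,2]
    box=(X>.3)&(X<.75)&(Y>.15)&(Y<.65)
    m=((s<60)&(v>90)&box&(Z<.06)).astype(np.uint8)
    m=cv2.morphologyEx(m,cv2.MORPH_OPEN,np.ones((2,2)))
    n,l,st,c=cv2.connectedComponentsWithStats(m);i=1+np.argmax(st[1:,4]);
    cs,_=cv2.findContours((l==i).astype(np.uint8),cv2.RETR_EXTERNAL,cv2.CHAIN_APPROX_NONE)
    cc=max(cs,key=len)[:,0]; print(t,'tray',st[i],rect(np.array([plane(z,u,v_,.012)[:2] for u,v_ in cc if P[v_,u,2]<.025])))
    g=(m>0)&(Z>.036)&(Z<.052)
    q=P[g]; 
    n,l,st,c=cv2.connectedComponentsWithStats(g.astype(np.uint8))
    for i in range(1,n):
        if st[i,4]>4: print(' guard',st[i],P[l==i].mean(0).round(3),rect(P[l==i][:,:2]))
    # cork
    k=(s>80)&box&(Z<.012)&(Z>0.0)&(h<22)&(h>6)
```

```text
scene0 mat (array([542.3,  15. ]), array([264.4, 246.1]), 1.8)
scene0 tray [ 226  114   86   71 1449] (array([510.5, 347. ]), array([193.9, 342.4]), 3.34)
 guard [277 135  16   5  26] [0.546 0.385 0.04 ] (array([545.2, 385.2]), array([57.4,  9.2]), 6.83)
 guard [271 147   3   2   5] [0.533 0.311 0.042] (array([532.2, 312.4]), array([4.9, 8.6]), 53.78)
 guard [275 148   9   4  18] [0.557 0.315 0.039] (array([556.8, 314.5]), array([ 7.3, 32.3]), 88.41)
 guard [285 151   3   2   6] [0.583 0.316 0.04 ] (array([583.3, 316.4]), array([7.1, 7.4]), 21.84)
side0 mat (array([536.3,  25.2]), array([262.5, 241.7]), 1.94)
side0 tray [ 167  244  121  127 5254] (array([498. , 355.3]), array([195.2, 349.6]), 3.43)
 guard [206 272  25   9  84] [0.552 0.321 0.039] (array([553.2, 320.7]), array([67.1, 13.1]), 3.25)
 guard [194 292  26  11  86] [0.549 0.393 0.04 ] (array([548.5, 392.5]), array([65. , 11.7]), 2.96)
```

```bash
cat >> h.py <<'E'
def go(target,yaw=None):
    """tool-frame increments (cm) to world target; yaw = azimuth of tool x (deg)"""
    s=r.get_state();M=R.from_rotvec(s['orientation']).as_matrix()
    d=M.T@(np.array(target)-s['tool_pos'])*100
    y0=np.degrees(np.arctan2(M[1,0],M[0,0]))
    sp=0 if yaw is None else -np.radians((yaw-y0+180)%360-180)
    print('pos',s['tool_pos'].round(4),'yaw',y0.round(2),'tilt',(M[:2,2]).round(4),'-> inc',d.round(2),'spin',round(sp,3),'t',s['time'],'F',np.round(s['contact_force'],1),'gap',round(s['finger_gap'],4))
E
python3 - <<'E'
from h import *
go([.56,-.287,.27],-90)
E
```

```text
pos [ 0.2408 -0.5762  0.2413] yaw -67.32 tilt [-0.0005  0.0016] -> inc [-14.38 -40.6   -2.84] spin 0.396 t 0.15 F [-0.1 -0.4 -0.2] gap 0.0853
```

Request:
jog_arm --increments '[-3, -8, -1, 0.1, -6, -16, -2, 0.2, -9, -25, -3, 0.3, -12, -34, -4, 0.396, -14.4, -40.6, -5, 0.396]'

```text
time: 0.65
tool_pos: [0.4252, -0.4072, 0.2698]
orientation: [-2.218, 2.223, 0.003]
contact_force: [0.4, 0.3, -0.3]
finger_gap: 0.0855
```

Request:
jog_arm --increments '[0, 0, 0, 0, 0, 0, 0, 0]'

```text
time: 0.85
tool_pos: [0.4258, -0.4063, 0.2696]
orientation: [-2.222, 2.221, 0.003]
contact_force: [0.4, -1.0, 0.2]
finger_gap: 0.0851
```

Run:
```python
from h import *
go([.58,-.287,.27],-90)
```

```text
pos [ 0.4258 -0.4063  0.2696] yaw -89.97 tilt [-0.0012  0.0018] -> inc [-11.93 -15.42  -0.03] spin 0.0 t 0.85 F [ 0.4 -1.   0.2] gap 0.0851
```

Request:
jog_arm --increments '[-3, -3.9, 0, 0, -6, -7.8, 0, 0, -9, -11.6, 0, 0, -11.9, -15.4, 0, 0, -11.9, -15.4, 0, 0]'

```text
time: 1.35
tool_pos: [0.582, -0.2852, 0.2686]
orientation: [-2.225, 2.216, 0.005]
contact_force: [-0.5, -0.2, -0.5]
finger_gap: 0.0852
```

Run:
```python
from h import *
go([.58,-.287,.27],-90); snap('wrist','w1')
z=load('w1');P=cloud(z);im=z['im'];hsv=cv2.cvtColor(im,cv2.COLOR_RGB2HSV);h,s,v=[hsv[...,i].astype(int) for i in range(3)]
m=(h>65)&(h<92)&(s>60)&(z['d']>0)&(P[...,2]>.05)
q=P[m];print(m.sum(),np.percentile(q,[1,50,99],axis=0).round(4))
```

```text
pos [ 0.582  -0.2852  0.2686] yaw -89.77 tilt [-0.0013  0.0034] -> inc [ 0.18  0.2  -0.14] spin 0.004 t 1.35 F [-0.5 -0.2 -0.5] gap 0.0852
6786 [[ 0.5745 -0.3521  0.0904]
 [ 0.5989 -0.286   0.3169]
 [ 0.6679 -0.2172  0.3533]]
```

View pics/w1.png

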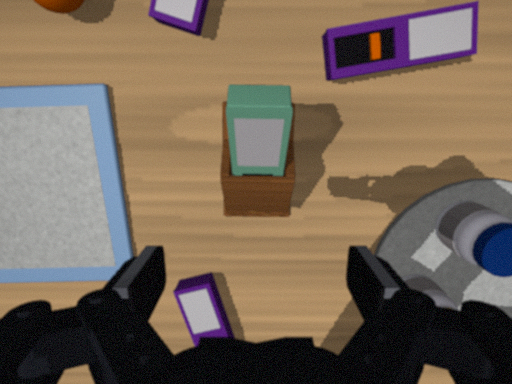

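Run:
```python
from h import *
z=load('w1');P=cloud(z);im=z['im'];hsv=cv2.cvtColor(im,cv2.COLOR_RGB2HSV);h,s,v=[hsv[...,i].astype(int) for i in range(3)]
m=np.zeros(h.shape,bool);m[84:178,220:300]=1
m&=(z['d']>0)&(P[...,2]>.08)&(((h>65)&(h<92)&(s>60))|(s<50))
q=P[m];print(m.sum(),np.percentile(q,[1,50,99],axis=0).round(4))
# edges at several rows
for row in range(88,172,6):
    c=np.where(m[row])[0]; 
    if len(c): print(row,c[0],c[-1],P[row,c[0]+1].round(4),P[row,c[-1]-1].round(4))
# front face plane
rr=m.copy();rr[:112]=0
rr=cv2.erode(rr.astype(np.uint8),np.ones((5,5)))>0
A=P[rr];c=A.mean(0);n=np.linalg.svd(A-c)[2][2];print('front',c.round(4),n.round(3))
```

```text
5237 [[ 0.5851 -0.3108  0.0898]
 [ 0.6361 -0.2856  0.1376]
 [ 0.6685 -0.2605  0.1541]]
88 229 289 [ 0.6668 -0.2622  0.136 ] [ 0.6671 -0.3097  0.1349]
94 229 289 [ 0.662  -0.2626  0.1418] [ 0.6622 -0.3095  0.1393]
100 228 289 [ 0.6573 -0.262   0.1449] [ 0.6575 -0.3091  0.1447]
106 227 291 [ 0.6527 -0.2616  0.1505] [ 0.6529 -0.3104  0.1496]
112 227 291 [ 0.6482 -0.2618  0.1544] [ 0.6484 -0.3101  0.1542]
118 228 290 [ 0.6435 -0.262   0.1482] [ 0.6437 -0.3099  0.1495]
124 227 290 [ 0.6385 -0.2607  0.1438] [ 0.6387 -0.3107  0.1433]
130 228 289 [ 0.6333 -0.261   0.1393] [ 0.6336 -0.3104  0.1395]
136 230 288 [ 0.6278 -0.2621  0.1334] [ 0.6281 -0.3103  0.1342]
142 230 287 [ 0.6221 -0.2615  0.1279] [ 0.6224 -0.3101  0.1285]
148 230 286 [ 0.6158 -0.2608  0.1205] [ 0.6161 -0.3101  0.1209]
154 230 285 [ 0.6094 -0.2602  0.1144] [ 0.6098 -0.3098  0.1152]
160 231 285 [ 0.6027 -0.2605  0.1084] [ 0.6029 -0.3106  0.1085]
166 232 284 [ 0.5955 -0.2608  0.1015] [ 0.5955 -0.3105  0.1004]
front [ 0.6217 -0.2851  0.128 ] [-0.711  0.007  0.703]
```

Run:
```python
from h import *
go([.627,-.2855,.104],-90)
```

```text
pos [ 0.5804 -0.2869  0.2686] yaw -89.87 tilt [-0.0027  0.0022] -> inc [-0.09 -4.71 16.44] spin 0.002 t 1.4 F [-0.1  0.5  0.3] gap 0.0855
```

Request:
jog_arm --increments '[-0.1, -4.7, 0, 0, -0.1, -4.7, 4, 0, -0.1, -4.7, 8, 0, -0.1, -4.7, 12, 0, -0.1, -4.7, 14, 0]'

```text
time: 1.9
tool_pos: [0.623, -0.2867, 0.1228]
orientation: [2.218, -2.22, -0.017]
contact_force: [-1.1, 0.3, -1.0]
finger_gap: 0.0854
```

Run:
```python
from h import *
go([.627,-.2855,.104],-90)
```

```text
pos [ 0.623  -0.2867  0.1228] yaw -90.04 tilt [-0.0098  0.0055] -> inc [-0.11 -0.42  1.88] spin -0.001 t 1.9 F [-1.1  0.3 -1. ] gap 0.0854
```

Request:
jog_arm --increments '[-0.1, -0.4, 1.0, 0, -0.1, -0.4, 1.9, 0, -0.1, -0.4, 1.9, 0]'

```text
time: 2.2
tool_pos: [0.6259, -0.2865, 0.1029]
orientation: [2.216, -2.221, -0.019]
contact_force: [0.2, 0.3, 0.1]
finger_gap: 0.0852
```

Request:
jog_arm --increments '[0, 0, 0, 0, 0, 0, 0, 0, 0, 0, 0, 0, 0, 0, 0, 0, 0, 0, 0, 0]' --claw 4.5

```text
time: 2.7
tool_pos: [0.6267, -0.2871, 0.105]
orientation: [2.217, -2.221, -0.015]
contact_force: [-1.7, -0.1, 6.1]
finger_gap: 0.0514
```

Run:
```python
from h import *
go([.627,-.2855,.104],-90); snap('wrist','w2'); snap('side','s2')
```

```text
pos [ 0.6267 -0.2871  0.105 ] yaw -90.12 tilt [-0.009   0.0043] -> inc [-0.16 -0.03  0.1 ] spin -0.002 t 2.7 F [-1.7 -0.1  6.1] gap 0.0514
```

View pics/w2.png

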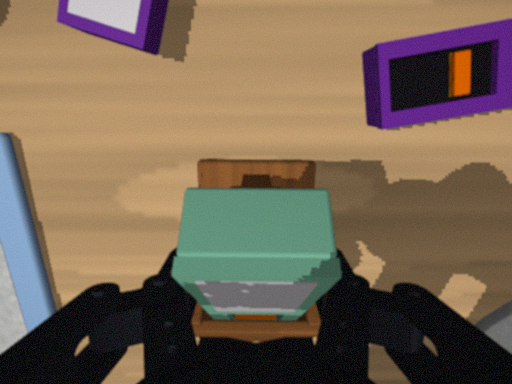

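Request:
jog_arm --increments '[0, -0.5, -0.5, 0, 0, -1.2, -1.2, 0, 0, -2.0, -2.0, 0, 0, -2.8, -2.8, 0, 0, -3.4, -3.4, 0]'

```text
time: 3.3
tool_pos: [0.6594, -0.2868, 0.1373]
orientation: [2.214, -2.219, -0.024]
contact_force: [-7.3, 0.8, -0.9]
finger_gap: 0.0517
```

Request:
jog_arm --increments '[0, -1, -1, 0, 0, -2, -2, 0, 0, -3, -3, 0, 0, -3.3, -5, 0, 0, -3.3, -5.5, 0]'

```text
time: 3.8
tool_pos: [0.6948, -0.2872, 0.1933]
orientation: [2.216, -2.219, -0.02]
contact_force: [0.8, -0.1, -3.1]
finger_gap: 0.051
```

Run:
```python
from h import *
go([.627,-.2855,.104],-90); snap('wrist','w3'); snap('side','s3')
```

```text
pos [ 0.6948 -0.2872  0.1933] yaw -90.08 tilt [-0.0125  0.0051] -> inc [-0.12  6.67  9.02] spin -0.001 t 3.8 F [ 0.8 -0.1 -3.1] gap 0.051
```

View pics/s3.png

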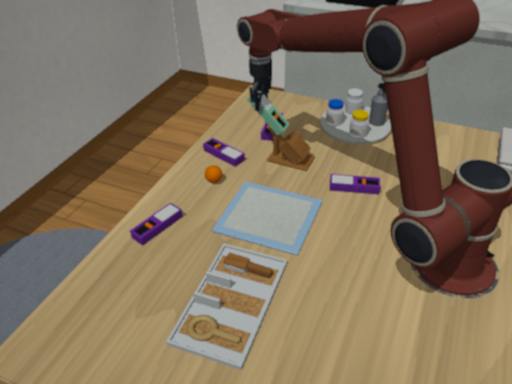

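View pics/w3.png

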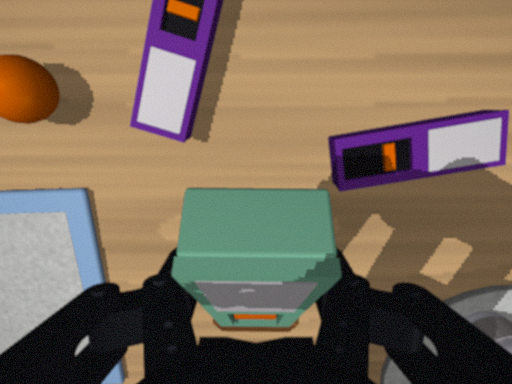

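Run:
```python
from h import *
go([.53,.02,.16],-90);
```

```text
pos [ 0.694  -0.2872  0.1926] yaw -90.09 tilt [-0.0138  0.0053] -> inc [-30.68  16.4    3.65] spin -0.002 t 3.9 F [ 0.1 -0.4 -4.1] gap 0.0511
```

Request:
jog_arm --increments '[0, 0, -2.5, 0, 0, 0, -5, 0, -3, 1, -6, 0, -7, 3, -6, 0, -11, 5, -6, 0]'

```text
time: 4.4
tool_pos: [0.644, -0.1764, 0.2525]
orientation: [2.214, -2.22, -0.023]
contact_force: [-0.2, 0.5, -3.9]
finger_gap: 0.0514
```

Run:
```python
from h import *
go([.53,.02,.16],-90);
```

```text
pos [ 0.644  -0.1764  0.2525] yaw -90.15 tilt [-0.0147  0.0063] -> inc [-19.55  11.31   9.54] spin -0.003 t 4.4 F [-0.2  0.5 -3.9] gap 0.0514
```

Request:
jog_arm --increments '[-4, 2.3, 1, 0, -8, 4.6, 3, 0, -12, 6.9, 5, 0, -16, 9.2, 7, 0, -19.5, 11.3, 9.5, 0]'

```text
time: 4.9
tool_pos: [0.5285, 0.0212, 0.1591]
orientation: [2.215, -2.22, -0.023]
contact_force: [1.6, -0.2, -3.8]
finger_gap: 0.0515
```

Request:
jog_arm --increments '[0, 0, 0, 0, 0, 0, 0, 0]'

```text
time: 5.1
tool_pos: [0.5265, 0.0221, 0.1566]
orientation: [2.215, -2.216, -0.028]
contact_force: [0.1, -0.1, -3.4]
finger_gap: 0.0512
```

Run:
```python
from h import *
go([.53,.02,.098],-90);  snap('wrist','w4'); snap('scene','c4')
```

```text
pos [0.5265 0.0221 0.1566] yaw -90.04 tilt [-0.0181  0.0068] -> inc [ 0.25 -0.46  5.85] spin -0.001 t 5.1 F [ 0.1 -0.1 -3.4] gap 0.0512
```

View pics/c4.png

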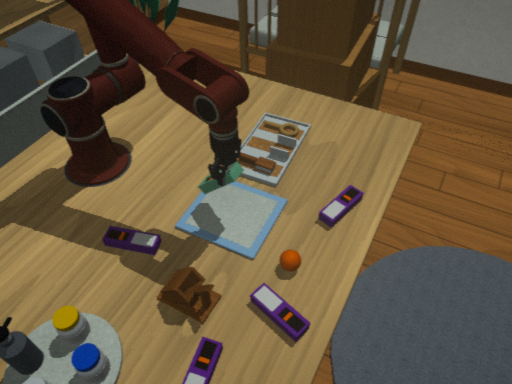

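View pics/w4.png

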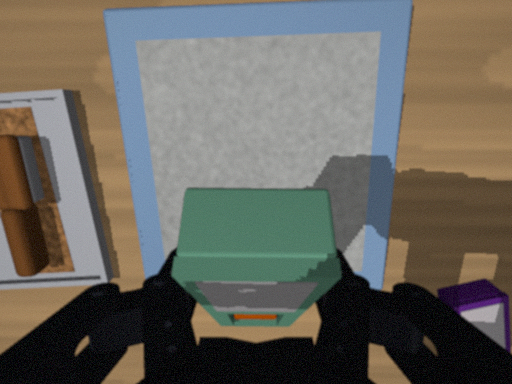

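Run:
```python
from h import *
z=load('w4')
for uv in[(106,11),(411,0),(140,250),(385,285)]: print(uv,plane(z,*uv,.010).round(4))
```

```text
(106, 11) [0.6681 0.1446 0.01  ]
(411, 0) [ 0.6752 -0.0985  0.01  ]
(140, 250) [0.4552 0.1411 0.01  ]
(385, 285) [ 0.4158 -0.1102  0.01  ]
```

Request:
jog_arm --increments '[0.2, -0.4, 1.5, 0, 0.2, -0.4, 3, 0, 0.2, -0.4, 4.5, 0, 0.2, -0.4, 5.4, 0, 0.2, -0.4, 5.4, 0]'

```text
time: 5.7
tool_pos: [0.5306, 0.019, 0.1024]
orientation: [2.212, -2.219, -0.028]
contact_force: [0.1, 0.1, -4.2]
finger_gap: 0.0516
```

Request:
jog_arm --increments '[0, 0, 0.2, 0, 0, 0, 0.4, 0, 0, 0, 0.6, 0, 0, 0, 0.8, 0, 0, 0, 0.8, 0]'

```text
time: 6.2
tool_pos: [0.5314, 0.019, 0.0962]
orientation: [2.213, -2.22, -0.026]
contact_force: [-0.5, 0.5, 3.8]
finger_gap: 0.0512
```

Request:
jog_arm --increments '[0, -0.3, 0.3, 0, 0, -0.7, 0.6, 0, 0, -1.1, 0.9, 0, 0, -1.4, 1.2, 0, 0, -1.7, 1.5, 0]'

```text
time: 6.7
tool_pos: [0.5492, 0.0191, 0.0811]
orientation: [2.214, -2.221, -0.024]
contact_force: [1.9, 0.9, 2.9]
finger_gap: 0.0513
```

Run:
```python
from h import *
go([.5535,.019,.0756],-90);  snap('wrist','w5'); snap('side','s5')
```

```text
pos [0.5492 0.0191 0.0811] yaw -90.2 tilt [-0.015  0.007] -> inc [ 0.02 -0.44  0.54] spin -0.003 t 6.7 F [1.9 0.9 2.9] gap 0.0513
```

View pics/s5.png

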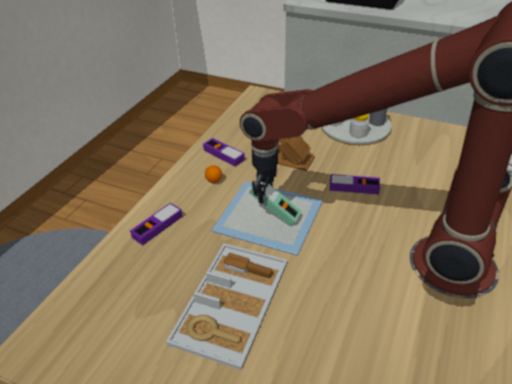

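View pics/w5.png

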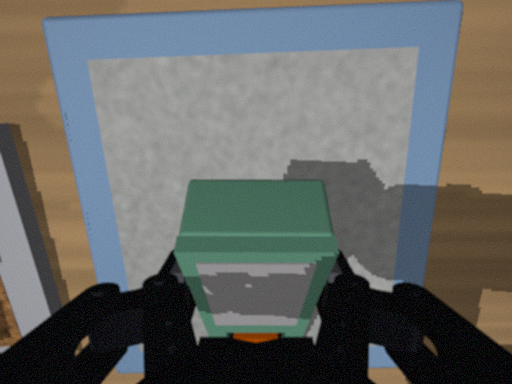

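Request:
jog_arm --increments '[0, -0.5, 0.6, 0, 0, -0.8, 1.2, 0, 0, -1.2, 1.8, 0, 0, -1.5, 2.4, 0, 0, -1.8, 3.0, 0]'

```text
time: 7.3
tool_pos: [0.5693, 0.019, 0.0517]
orientation: [2.216, -2.224, -0.017]
contact_force: [3.7, 0.7, 6.0]
finger_gap: 0.0513
```

Run:
```python
from h import *
go([.5765,.019,.026],-90);  snap('wrist','w6')
```

```text
pos [0.5693 0.019  0.0517] yaw -90.2 tilt [-0.0093  0.0064] -> inc [ 0.02 -0.74  2.56] spin -0.003 t 7.3 F [3.7 0.7 6. ] gap 0.0513
```

View pics/w6.png

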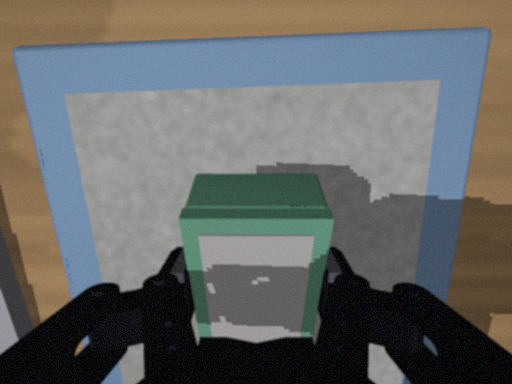

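Request:
jog_arm --increments '[0, -0.2, 0.5, 0, 0, -0.4, 1.0, 0, 0, -0.6, 1.5, 0, 0, -0.7, 2.0, 0, 0, -0.7, 2.5, 0]'

```text
time: 7.85
tool_pos: [0.5762, 0.0189, 0.0253]
orientation: [2.216, -2.223, -0.017]
contact_force: [3.3, 1.0, 4.5]
finger_gap: 0.0516
```

Run:
```python
from h import *
go([.5765,.019,.026],-90);  snap('wrist','w7')
z=load('w7');P=cloud(z)
A=P[215:330,205:310].reshape(-1,3);A=A[A[:,2]<.07];c=A.mean(0);n=np.linalg.svd(A-c)[2][2];print(c.round(4),n.round(3))
```

```text
pos [0.5762 0.0189 0.0253] yaw -90.17 tilt [-0.0093  0.0057] -> inc [-0.01 -0.03 -0.07] spin -0.003 t 7.85 F [3.3 1.  4.5] gap 0.0516
[0.5848 0.0191 0.0517] [-0.067 -0.007  0.998]
```

View pics/w7.png

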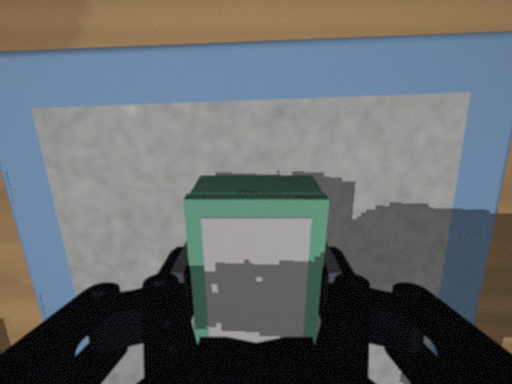

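Request:
jog_arm --increments '[0, 0, 0, 0, 0, 0, 0, 0, 0, 0, 0, 0, 0, 0, 0, 0, 0, 0, 0, 0]' --claw 8.5

```text
time: 8.4
tool_pos: [0.5751, 0.0189, 0.0242]
orientation: [2.215, -2.222, -0.019]
contact_force: [0.2, 0.6, 0.1]
finger_gap: 0.085
```

Request:
jog_arm --increments '[0, 0, -2, 0, 0, 0, -5, 0, 0, 2, -9, 0, 0, 5, -12, 0, 0, 8, -15, 0]'

```text
time: 8.9
tool_pos: [0.4962, 0.0182, 0.1767]
orientation: [2.216, -2.222, -0.018]
contact_force: [0.7, 0.7, 0.6]
finger_gap: 0.0849
```

Run:
```python
from h import *
go([.48,.019,.2],-90);  snap('wrist','w8')
```

```text
pos [0.4962 0.0182 0.1767] yaw -90.16 tilt [-0.0107  0.0056] -> inc [-0.09  1.64 -2.31] spin -0.003 t 8.9 F [0.7 0.7 0.6] gap 0.0849
```

View pics/w8.png

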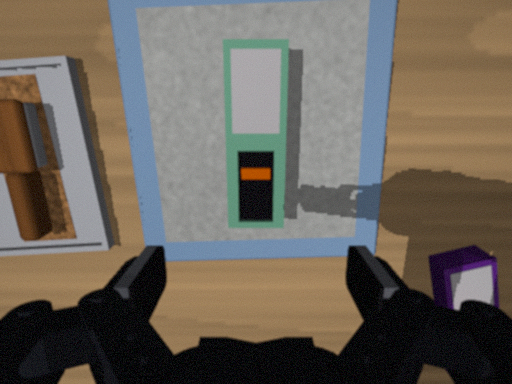

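Run:
```python
from h import *
z=load('w8');im=z['im'];hsv=cv2.cvtColor(im,cv2.COLOR_RGB2HSV);h,s,v=[hsv[...,i].astype(int) for i in range(3)];P=cloud(z)
def big(m):
    n,l,st,c=cv2.connectedComponentsWithStats(m.astype(np.uint8));i=1+np.argmax(st[1:,4])
    cs,_=cv2.findContours((l==i).astype(np.uint8),cv2.RETR_EXTERNAL,cv2.CHAIN_APPROX_NONE)
    cc=max(cs,key=len)[:,0];return np.array([plane(z,u,w,.042)[:2] for u,w in cc])*1000
w=np.zeros(h.shape,bool);w[30:240,200:310]=1
for nm,m in[('light',w&(h>60)&(h<95)&(s>60)),('glow',w&(s<40)&(v>120)&(P[...,2]>.03)),('sw',w&(h<15)&(s>150)&(v>120)),('slot',w&(v<40))]:
    q=big(m);print(nm,cv2.minAreaRect(q.astype(np.float32)),q.min(0).round(1),q.max(0).round(1))
print(np.median(P[60:120,240:275,2]), r.get_state()['q'].round(2))
```

```text
light ((536.1801147460938, 20.026893615722656), (51.87211608886719, 159.14785766601562), 89.91011810302734) [456.6  -6. ] [615.8  46.1]
glow ((576.7371826171875, 20.19483184814453), (40.79004669189453, 66.48957824707031), 89.91612243652344) [ 5.435e+02 -2.000e-01] [610.   40.6]
sw ((507.97900390625, 20.733875274658203), (25.00395965576172, 10.019189834594727), 89.94629669189453) [503.    8.2] [513.   33.2]
slot ((484.12188720703125, 20.52908706665039), (29.5408992767334, 39.22652053833008), 89.3495101928711) [464.7   5.5] [503.9  35.1]
0.043461042281610546 [-0.12 -0.22  1.97  0.    1.4   1.46]
```

Run:
```python
from h import *
go([.4825,.0203,.12],0)
```

```text
pos [0.4956 0.0183 0.1824] yaw -90.13 tilt [-0.0048  0.0046] -> inc [-0.17  1.28  6.24] spin -1.573 t 8.95 F [3.9 2.4 1.9] gap 0.0851
```

Request:
jog_arm --increments '[0, 0.4, 0, -0.149, 0, 0.8, 0, -0.298, -0.1, 1.2, 0, -0.447, -0.2, 1.3, 0, -0.596, -0.2, 1.4, 0, -0.745]' --claw 0

```text
time: 9.45
tool_pos: [0.4814, 0.0204, 0.1825]
orientation: [-2.878, 1.254, 0.009]
contact_force: [-0.4, -0.2, 0.5]
finger_gap: 0.0117
```

Request:
jog_arm --increments '[0, 0, 0, -0.149, 0, 0, 0, -0.298, 0, 0, 0, -0.447, 0, 0, 0, -0.596, 0, 0, 0, -0.745]'

```text
time: 9.95
tool_pos: [0.4813, 0.0204, 0.1826]
orientation: [-3.135, 0.113, 0.007]
contact_force: [-0.8, -0.3, -0.5]
finger_gap: -0.0003
```

Run:
```python
from h import *
go([.4825,.0203,.09],0)
```

```text
pos [0.4813 0.0204 0.1826] yaw -4.12 tilt [-0.0043  0.0046] -> inc [0.16 0.04 9.26] spin -0.072 t 9.95 F [-0.8 -0.3 -0.5] gap -0.0003
```

Request:
jog_arm --increments '[0.2, 0, 3, -0.072, 0.2, 0, 6, -0.072, 0.2, 0, 9, -0.072, 0.2, 0, 9.2, -0.072, 0.2, 0, 9.2, -0.072]'

```text
time: 10.45
tool_pos: [0.4825, 0.0208, 0.0903]
orientation: [-3.137, -0.0, 0.009]
contact_force: [0.2, 0.4, 0.5]
finger_gap: -0.0001
```

Run:
```python
from h import *
go([.4825,.0203,.055],0);snap('wrist','w9');snap('side','s9');snap('scene','c9')
z=load('s9');u,v=proj(z,np.array([.53,.02,.06]));u,v=int(u),int(v);print(u,v)
cv2.imwrite('pics/s9c.png',cv2.resize(z['im'][v-40:v+40,u-50:u+50],None,fx=7,fy=7,interpolation=cv2.INTER_CUBIC)[:,:,::-1])
```

```text
pos [0.4825 0.0208 0.0903] yaw 0.01 tilt [-0.0058  0.0048] -> inc [0.02 0.07 3.53] spin 0.0 t 10.45 F [0.2 0.4 0.5] gap -0.0001
270 202
```

View pics/w9.png

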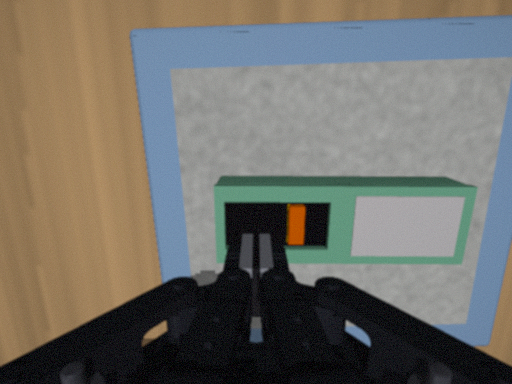

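View pics/s9c.png

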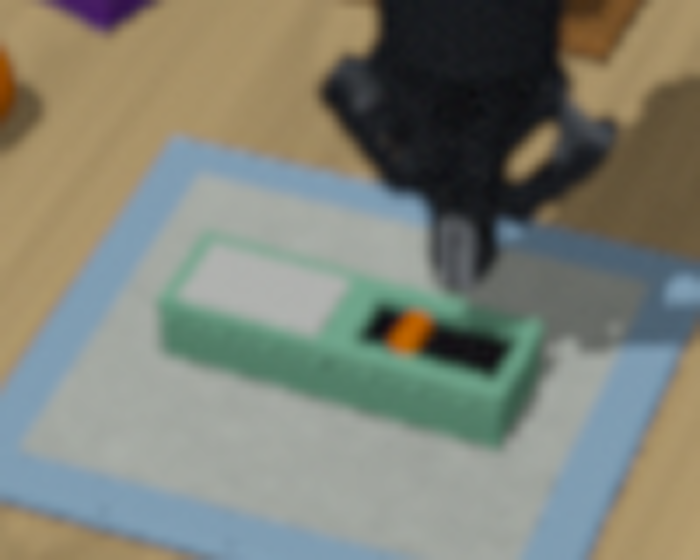

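Request:
jog_arm --increments '[0, 0, 1.5, 0, 0, 0, 3, 0, 0, 0, 3.6, 0, 0, 0, 3.6, 0]'

```text
time: 11.0
tool_pos: [0.4836, 0.0208, 0.0557]
orientation: [-3.137, -0.0, 0.004]
contact_force: [-1.0, 0.0, 0.6]
finger_gap: -0.0003
```

Request:
jog_arm --increments '[0, 0, 0.2, 0, 0, 0, 0.4, 0, 0, 0, 0.5, 0, 0, 0, 0.5, 0]'

```text
time: 11.4
tool_pos: [0.4838, 0.0208, 0.0508]
orientation: [-3.137, -0.0, 0.004]
contact_force: [0.2, -0.4, -0.6]
finger_gap: 0.0003
```

Run:
```python
from h import *
go([.4825,.0203,.049],0);snap('wrist','w10');snap('side','s10')
z=load('s10');u,v=proj(z,np.array([.53,.02,.06]));u,v=int(u),int(v)
cv2.imwrite('pics/s10c.png',cv2.resize(z['im'][v-40:v+40,u-50:u+50],None,fx=7,fy=7,interpolation=cv2.INTER_CUBIC)[:,:,::-1])
```

```text
pos [0.4838 0.0208 0.0508] yaw 0.01 tilt [-0.0023  0.0044] -> inc [-0.12  0.05  0.18] spin 0.0 t 11.4 F [ 0.2 -0.4 -0.6] gap 0.0003
```

View pics/w10.png

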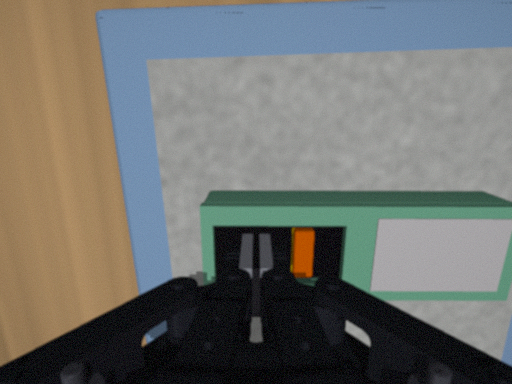

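View pics/s10c.png

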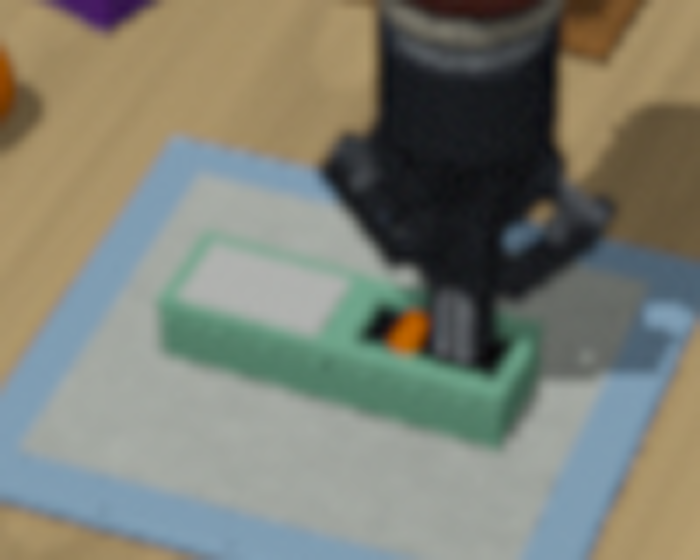

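Request:
jog_arm --increments '[0, 0, 0.1, 0, 0, 0, 0.2, 0, 0.2, 0, 0.2, 0, 0.4, 0, 0.2, 0, 0.6, 0, 0.2, 0]'

```text
time: 12.0
tool_pos: [0.4901, 0.0208, 0.0489]
orientation: [-3.137, -0.0, 0.003]
contact_force: [-0.2, 0.4, -0.0]
finger_gap: 0.0
```

Request:
jog_arm --increments '[0.1, 0, 0, 0, 0.2, 0, 0, 0, 0.3, 0, 0, 0, 0.4, 0, 0, 0, 0.5, 0, 0, 0]'

```text
time: 12.5
tool_pos: [0.4951, 0.0208, 0.0489]
orientation: [-3.137, -0.0, 0.003]
contact_force: [-0.3, -0.1, 0.0]
finger_gap: -0.0002
```

Run:
```python
from h import *
go([.4825,.0203,.0485],0);snap('wrist','w11')
```

```text
pos [0.4951 0.0208 0.0489] yaw 0.01 tilt [-0.0022  0.0043] -> inc [-1.26  0.05  0.04] spin 0.0 t 12.5 F [-0.3 -0.1  0. ] gap -0.0002
```

View pics/w11.png

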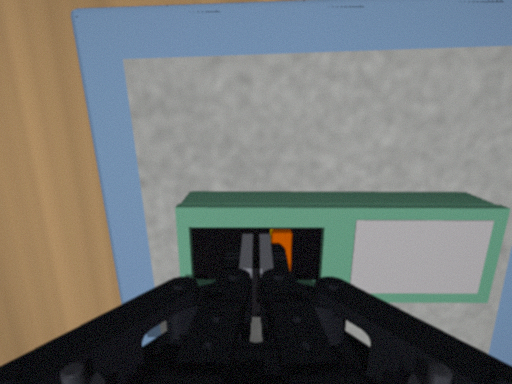

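Request:
jog_arm --increments '[0.1, 0, 0, 0, 0.2, 0, 0, 0, 0.3, 0, 0, 0, 0.4, 0, 0, 0, 0.5, 0, 0, 0]'

```text
time: 13.05
tool_pos: [0.5002, 0.0208, 0.0489]
orientation: [-3.137, -0.0, 0.004]
contact_force: [-1.4, -0.8, 0.7]
finger_gap: -0.0001
```

Request:
jog_arm --increments '[0.1, 0, 0, 0, 0.2, 0, 0, 0, 0.3, 0, 0, 0, 0.4, 0, 0, 0, 0.5, 0, 0, 0]'

```text
time: 13.55
tool_pos: [0.5053, 0.0208, 0.0489]
orientation: [-3.137, -0.0, 0.004]
contact_force: [-0.4, -0.4, 0.6]
finger_gap: -0.0001
```

Request:
jog_arm --increments '[0.1, 0, 0, 0, 0.2, 0, 0, 0, 0.3, 0, 0, 0, 0.4, 0, 0, 0, 0.4, 0, 0, 0]'

```text
time: 14.05
tool_pos: [0.5095, 0.0208, 0.0489]
orientation: [-3.137, -0.0, 0.003]
contact_force: [-0.0, 0.9, 0.6]
finger_gap: -0.0003
```

Run:
```python
from h import *
go([.4825,.0203,.0485],0);snap('wrist','w12')
```

```text
pos [0.5095 0.0208 0.0489] yaw 0.01 tilt [-0.0019  0.0043] -> inc [-2.7   0.05  0.04] spin 0.0 t 14.05 F [-0.   0.9  0.6] gap -0.0003
```

View pics/w12.png

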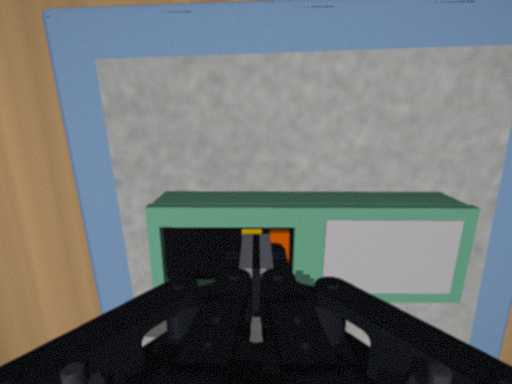

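Request:
jog_arm --increments '[0.1, 0, 0, 0, 0.2, 0, 0, 0, 0.25, 0, 0, 0, 0.25, 0, 0, 0]'

```text
time: 14.5
tool_pos: [0.5118, 0.0208, 0.0488]
orientation: [-3.137, -0.0, 0.004]
contact_force: [-1.7, -0.5, 0.3]
finger_gap: -0.0001
```

Request:
jog_arm --increments '[-0.2, 0, 0, 0, -0.5, 0, 0, 0, -0.7, 0, -2, 0, -0.7, 0, -6, 0, -1.5, 0, -10, 0]'

```text
time: 15.0
tool_pos: [0.4966, 0.0204, 0.1493]
orientation: [-3.137, -0.0, 0.006]
contact_force: [0.1, 0.5, -0.1]
finger_gap: 0.0001
```

Run:
```python
from h import *
go([.48,.0203,.18],-90);snap('wrist','w13')
```

```text
pos [0.4966 0.0204 0.1493] yaw 0.01 tilt [-0.0036  0.0045] -> inc [-1.67 -0.01 -3.06] spin 1.571 t 15.0 F [ 0.1  0.5 -0.1] gap 0.0001
```

View pics/w13.png

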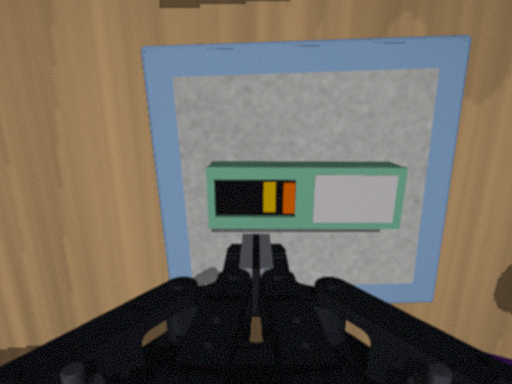

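Run:
```python
from h import *
z=load('w13');im=z['im'];hsv=cv2.cvtColor(im,cv2.COLOR_RGB2HSV);h,s,v=[hsv[...,i].astype(int) for i in range(3)];P=cloud(z)
def big(m):
    n,l,st,c=cv2.connectedComponentsWithStats(m.astype(np.uint8));i=1+np.argmax(st[1:,4])
    cs,_=cv2.findContours((l==i).astype(np.uint8),cv2.RETR_EXTERNAL,cv2.CHAIN_APPROX_NONE)
    cc=max(cs,key=len)[:,0];return np.array([plane(z,u,w,.042)[:2] for u,w in cc])*1000
w=np.zeros(h.shape,bool);w[168:228,200:410]=1
for nm,m in[('light',w&(h>60)&(h<95)&(s>60)&(P[...,2]>.036)),('glow',w&(s<40)&(v>140)&(P[...,2]>.03)),('sw',w&(h<15)&(s>150)&(v>120)),('yel',w&(h>18)&(h<30)&(s>150)&(v>120))]:
    q=big(m);print(nm,cv2.minAreaRect(q.astype(np.float32)),q.min(0).round(1),q.max(0).round(1))
```

```text
light ((536.6885375976562, 20.266393661499023), (159.79933166503906, 50.31368637084961), 0.061573926359415054) [456.8  -5. ] [616.6  45.5]
glow ((576.8992309570312, 19.738313674926758), (67.08807373046875, 40.10008239746094), 0.0656685158610344) [ 5.434e+02 -3.000e-01] [610.5  39.8]
sw ((523.3082275390625, 20.358797073364258), (9.08672046661377, 25.753936767578125), 1.4233816862106323) [518.6   7.6] [528.1  33.1]
yel ((507.34136962890625, 21.625757217407227), (9.872913360595703, 24.701932907104492), 0.40110015869140625) [502.4   9.3] [512.3  34. ]
```

Request:
jog_arm --increments '[-0.6, -4, -3, 0.149, -1.3, -8, -5, 0.298, -2, -12, -5, 0.447, -2.6, -16, -5, 0.596, -3.3, -20, -5, 0.745]' --claw 8.5

```text
time: 15.55
tool_pos: [0.4671, 0.2182, 0.2087]
orientation: [-2.942, 1.081, -0.014]
contact_force: [0.9, -0.1, -0.6]
finger_gap: 0.0724
```

Run:
```python
from h import *
go([.43,.35,.22],-90)
```

```text
pos [0.4671 0.2182 0.2087] yaw -40.35 tilt [0.0106 0.0038] -> inc [-11.35  -7.65  -1.12] spin 0.867 t 15.55 F [ 0.9 -0.1 -0.6] gap 0.0724
```

Request:
jog_arm --increments '[-2.5, -1.6, 0, 0.149, -5, -3.2, 0, 0.298, -7.5, -4.8, 0, 0.447, -10, -6.4, 0, 0.596, -11.4, -7.6, -0.5, 0.745]'

```text
time: 16.05
tool_pos: [0.428, 0.3514, 0.2129]
orientation: [-2.342, 2.081, -0.007]
contact_force: [-0.9, -0.1, -0.6]
finger_gap: 0.0851
```

Run:
```python
from h import *
go([.43,.35,.22],-90)
```

```text
pos [0.428  0.3514 0.2129] yaw -83.24 tilt [0.0095 0.0038] -> inc [ 0.16 -0.19 -0.71] spin 0.118 t 16.05 F [-0.9 -0.1 -0.6] gap 0.0851
```

Request:
jog_arm --increments '[0, 0, 0, 0.12, 0, 0, 0, 0.12, 0, 0, 0, 0.12]'

```text
time: 16.35
tool_pos: [0.4279, 0.3513, 0.2126]
orientation: [-2.216, 2.214, -0.007]
contact_force: [-0.7, -0.1, 0.1]
finger_gap: 0.0846
```

Run:
```python
from h import *
go([.43,.35,.22],-90);snap('wrist','w14')
```

```text
pos [0.4279 0.3513 0.2126] yaw -89.96 tilt [0.0095 0.0037] -> inc [ 0.12 -0.22 -0.74] spin 0.001 t 16.35 F [-0.7 -0.1  0.1] gap 0.0846
```

View pics/w14.png

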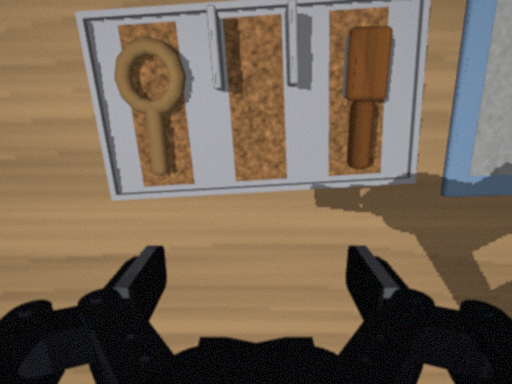

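Run:
```python
from h import *
z=load('w14');im=z['im'];hsv=cv2.cvtColor(im,cv2.COLOR_RGB2HSV);h,s,v=[hsv[...,i].astype(int) for i in range(3)];P=cloud(z)
for nm,(a,b) in{'L':(195,235),'R':(280,310)}.items():
    m=np.zeros(h.shape,bool);m[0:110,a:b]=1;m&=(z['d']>0)&(P[...,2]>.040)
    q=P[m];print(nm,m.sum(),np.median(q[:,2]).round(4),cv2.minAreaRect((q[:,:2]*1000).astype(np.float32)),q.min(0).round(4),q.max(0).round(4))
    x=q[:,0];c=np.polyfit(q[:,0],q[:,1],1);print(' line dy/dx',c[0].round(4),'y at .56',np.polyval(c,.56).round(4))
# cork strip middle
m=np.zeros(h.shape,bool);m[100:190,215:300]=1;m&=(s>90)&(h<25)
n,l,st,c=cv2.connectedComponentsWithStats(m.astype(np.uint8));i=1+np.argmax(st[1:,4]);print('cork',st[i])
for row in range(100,180,10):
    cc=np.where(l[row]==i)[0];print(row,plane(z,cc[0],row,.006)[:2].round(4),plane(z,cc[-1]+1,row,.006)[:2].round(4))
for u in (150,260,380):
    col=(s[:,u]<60)&(v[:,u]>90); rr=np.where(col[:215])[0].max(); print('rim near',u,rr,plane(z,u,rr+1,.014)[:2].round(4), plane(z,u,rr+1,.0)[:2].round(4))
for uv in[(78,13),(111,198),(415,184),(429,0)]: print(uv,plane(z,*uv,.014)[:2].round(4))
rr=np.where(l.any(1)&(np.arange(384)>100))[0].max();cc=np.where(l[rr]==i)[0];print('cork near end',rr,plane(z,cc.mean(),rr+1,.006)[:2].round(4))
print('floor z',np.median(P[110:170,200:225,2]))
```

```text
L 732 0.0426 ((551.4990234375, 391.4674377441406), (69.5285415649414, 8.209663391113281), 3.63840389251709) [0.5167 0.3856 0.0401] [0.586  0.3972 0.0452]
 line dy/dx 0.0623 y at .56 0.3918
R 731 0.0426 ((555.493408203125, 319.7822570800781), (68.79158020019531, 8.200235366821289), 3.547978162765503) [0.5212 0.3146 0.0401] [0.5896 0.3258 0.045 ]
 line dy/dx 0.0587 y at .56 0.3202
cork [ 230  100   56   80 4077]
100 [0.5069 0.3806] [0.507  0.3234]
110 [0.4967 0.3798] [0.4968 0.3231]
120 [0.4863 0.3789] [0.4864 0.3228]
130 [0.4758 0.378 ] [0.4758 0.3215]
140 [0.465  0.3771] [0.4651 0.3212]
150 [0.454  0.3773] [0.4541 0.3209]
160 [0.4429 0.3764] [0.443  0.3195]
170 [0.4316 0.3755] [0.4317 0.3192]
rim near 150 198 [0.3996 0.4728] [0.3955 0.4779]
rim near 260 192 [0.407  0.3484] [0.4031 0.3483]
rim near 380 185 [0.4154 0.2148] [0.4119 0.2091]
(78, 13) [0.587  0.5253]
(111, 198) [0.4007 0.5169]
(415, 184) [0.4177 0.1763]
(429, 0) [0.5979 0.1883]
cork near end 179 [0.4201 0.3643]
floor z 0.006864406229896647
```

Run:
```python
from h import *
go([.5046,.0201,.14],-90)
```

```text
pos [0.428  0.3511 0.2127] yaw -90.01 tilt [0.0095 0.0037] -> inc [33.12 -7.59  7.22] spin -0.0 t 16.4 F [-1.3 -0.2 -0.1] gap 0.0849
```

Request:
jog_arm --increments '[4.5, -1, 0, 0, 9, -2, 0, 0, 13.5, -3, 0, 0, 18, -4, 0, 0, 22.5, -5, 0, 0]'

```text
time: 16.9
tool_pos: [0.4781, 0.1238, 0.2124]
orientation: [-2.215, 2.213, -0.007]
contact_force: [0.7, 0.2, 0.7]
finger_gap: 0.0851
```

Run:
```python
from h import *
go([.5046,.0201,.14],-90)
```

```text
pos [0.4781 0.1238 0.2124] yaw -89.95 tilt [0.0105 0.0038] -> inc [10.4  -2.57  7.23] spin 0.001 t 16.9 F [0.7 0.2 0.7] gap 0.0851
```

Request:
jog_arm --increments '[3.5, -0.9, 2, 0, 7, -1.8, 4, 0, 10.4, -2.6, 6, 0, 10.4, -2.6, 7.2, 0, 10.4, -2.6, 7.2, 0]'

```text
time: 17.4
tool_pos: [0.5033, 0.0194, 0.1379]
orientation: [-2.215, 2.217, -0.002]
contact_force: [-1.1, -0.4, -0.4]
finger_gap: 0.0848
```

Run:
```python
from h import *
go([.5046,.0201,.024],-90); snap('wrist','w15')
```

```text
pos [0.5033 0.0194 0.1379] yaw -90.04 tilt [0.006  0.0047] -> inc [-1.00e-02 -6.00e-02  1.14e+01] spin -0.001 t 17.4 F [-1.1 -0.4 -0.4] gap 0.0848
```

View pics/w15.png

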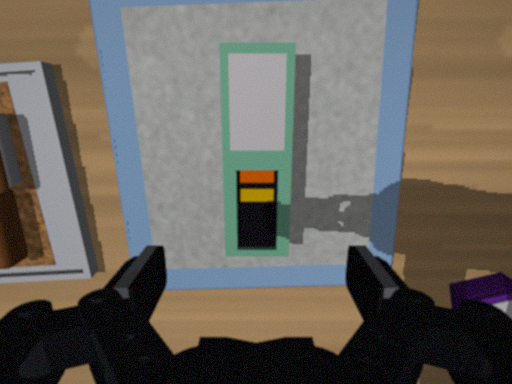

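Request:
jog_arm --increments '[0, 0, 3, 0, 0, 0, 6, 0, 0, 0, 9, 0, 0, 0, 10.5, 0, 0, 0, 11.3, 0]'

```text
time: 17.95
tool_pos: [0.5045, 0.0219, 0.0258]
orientation: [-2.219, 2.212, -0.003]
contact_force: [-0.3, 1.4, -0.2]
finger_gap: 0.085
```

Run:
```python
from h import *
go([.5046,.0201,.024],-90)
```

```text
pos [0.5045 0.0219 0.0258] yaw -89.82 tilt [0.0074 0.0048] -> inc [ 0.18 -0.    0.18] spin 0.003 t 17.95 F [-0.3  1.4 -0.2] gap 0.085
```

Request:
jog_arm --increments '[0.2, 0, 0.1, 0.003, 0.2, 0, 0.1, 0.003]'

```text
time: 18.15
tool_pos: [0.5055, 0.0203, 0.026]
orientation: [-2.216, 2.213, -0.005]
contact_force: [0.2, -0.9, 0.8]
finger_gap: 0.0852
```

Request:
jog_arm --increments '[0, 0, 0, 0, 0, 0, 0, 0, 0, 0, 0, 0, 0, 0, 0, 0, 0, 0, 0, 0]' --claw 4.5

```text
time: 18.65
tool_pos: [0.5067, 0.0201, 0.0276]
orientation: [-2.215, 2.212, -0.008]
contact_force: [-0.8, 1.3, 6.0]
finger_gap: 0.051
```

Request:
jog_arm --increments '[0, 0, -1, 0, 0, 0, -3, 0, 0, 0, -5, 0, 0, 0, -7, 0, 0, 0, -8, 0]'

```text
time: 19.15
tool_pos: [0.5059, 0.0198, 0.1089]
orientation: [-2.214, 2.212, -0.01]
contact_force: [1.4, -0.4, -3.4]
finger_gap: 0.0507
```

Run:
```python
from h import *
go([.4725,.35,.10],-86.5); snap('wrist','w16')
```

```text
pos [0.5059 0.0198 0.1089] yaw -89.94 tilt [0.0131 0.0042] -> inc [-33.02   3.32   0.99] spin -0.06 t 19.15 F [ 1.4 -0.4 -3.4] gap 0.0507
```

View pics/w16.png

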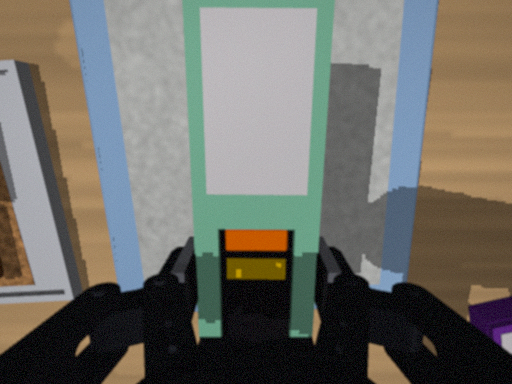

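```bash
cat >> h.py <<'E'
def lightpose(tag,box):
    """front face pose from green+panel mask: plane fit, then edges of the green outline on that plane"""
    z=load(tag);im=z['im'];hsv=cv2.cvtColor(im,cv2.COLOR_RGB2HSV);h,s,v=[hsv[...,i].astype(int) for i in range(3)];P=cloud(z)
    w=np.zeros(h.shape,bool);a,b,c,d=box;w[b:d,a:c]=1
    pan=w&(s<40)&(v>70)&(z['d']>0)
    n,l,st,cc=cv2.connectedComponentsWithStats(pan.astype(np.uint8));i=1+np.argmax(st[1:,4]);pan=l==i
    e=cv2.erode(pan.astype(np.uint8),np.ones((5,5)))>0
    A=P[e];c0=A.mean(0);nn=np.linalg.svd(A-c0)[2][2];nn*=np.sign(nn[2])
    rect=cv2.minAreaRect((P[pan][:,:2]*1000).astype(np.float32))
    pts=P[pan][:,:2]; ev=np.linalg.svd(pts-pts.mean(0),full_matrices=False)[2][0]
    print(tag,'panel',st[i],'c',c0.round(4),'n',nn.round(4),'rect',np.round(rect[0],1),np.round(rect[1],1),round(rect[2],2),'yaw',np.degrees(np.arctan(ev[1]/ev[0])).round(2))
E
python3 - <<'E'
from h import *
lightpose('w16',(190,0,330,200))
lightpose('w15',(215,40,300,160))
E
```

```text
w16 panel [  200     7   117   189 20414] c [0.5788 0.0203 0.1248] n [ 8.0e-04 -1.1e-03  1.0e+00] rect [576.   20.3] [40.8 67.2] 89.52 yaw -0.45
w15 panel [ 228   53   59   98 5547] c [0.5776 0.02   0.0434] n [-0.0014 -0.0019  1.    ] rect [576.5  20.1] [40.5 66.7] 89.79 yaw -0.12
```

Request:
jog_arm --increments '[-3, 0.3, -0.5, 0, -7, 0.7, -1, -0.02, -11, 1.1, -1, -0.04, -15, 1.5, -1, -0.064, -19, 1.9, -1, -0.064]'

```text
time: 19.7
tool_pos: [0.486, 0.2108, 0.1192]
orientation: [-2.284, 2.14, -0.011]
contact_force: [1.6, -0.4, -4.2]
finger_gap: 0.0508
```

Run:
```python
from h import *
go([.4736,.3502,.10],-86.3)
```

```text
pos [0.486  0.2108 0.1192] yaw -86.26 tilt [0.0129 0.0034] -> inc [-13.98   0.35   1.95] spin 0.001 t 19.7 F [ 1.6 -0.4 -4.2] gap 0.0508
```

Request:
jog_arm --increments '[-4, 0.1, 0.4, 0, -8, 0.2, 0.8, 0, -12, 0.3, 1.2, 0, -14, 0.35, 1.6, 0, -14, 0.35, 1.6, 0]'

```text
time: 20.2
tool_pos: [0.4716, 0.3521, 0.1012]
orientation: [-2.29, 2.138, -0.008]
contact_force: [-0.2, -1.1, -5.1]
finger_gap: 0.0508
```

Request:
jog_arm --increments '[0, 0, 0, 0]'

```text
time: 20.3
tool_pos: [0.4709, 0.3518, 0.1]
orientation: [-2.293, 2.139, -0.008]
contact_force: [0.0, -1.6, -4.9]
finger_gap: 0.051
```

Run:
```python
from h import *
go([.4736,.3502,.06],-86.3);snap('wrist','w17');lightpose('w17',(190,0,330,200))
```

```text
pos [0.4709 0.3518 0.1   ] yaw -86.02 tilt [0.0075 0.0009] -> inc [ 0.18 -0.23  4.  ] spin 0.005 t 20.3 F [ 0.  -1.6 -4.9] gap 0.051
w17 panel [  200     7   117   188 20397] c [0.5436 0.3574 0.1154] n [0.0059 0.003  1.    ] rect [540.9 357. ] [67.2 40.7] 3.55 yaw 3.45
```

View pics/w17.png

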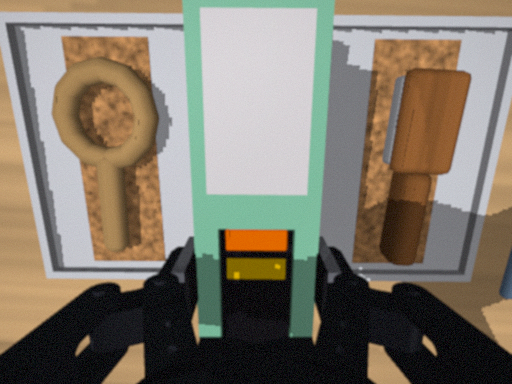

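Run:
```python
from h import *
z=load('w17');im=z['im'];hsv=cv2.cvtColor(im,cv2.COLOR_RGB2HSV);h,s,v=[hsv[...,i].astype(int) for i in range(3)]
L=[]
for u in list(range(70,180,10))+list(range(340,460,10)):
    rr=np.where((s[250:300,u]<60)&(v[250:300,u]>60))[0]
    if len(rr): p=plane(z,u,250+rr.max()+1,.014);L.append(p[:2])
L=np.array(L);c=np.polyfit(L[:,1],L[:,0],1);print('near edge yaw',np.degrees(-np.arctan(c[0])).round(2),'res',np.std(L[:,0]-np.polyval(c,L[:,1])).round(4),'x at .35',np.polyval(c,.35).round(4))
# side edges
S={}
for nm,rng in{'left':range(0,80),'right':range(440,512)}.items():
    pts=[]
    for row in range(60,260,10):
        a=np.array(list(rng));k=(s[row,a]<60)&(v[row,a]>60)
        if k.any(): u=a[k].min() if nm=='left' else a[k].max()+1; pts.append(plane(z,u,row,.014)[:2])
    q=np.array(pts);cc=np.polyfit(q[:,0],q[:,1],1);S[nm]=np.polyval(cc,.5);print(nm,np.degrees(np.arctan(cc[0])).round(2),np.polyval(cc,.5).round(4),np.std(q[:,1]-np.polyval(cc,q[:,0])).round(4))
# cork near ends
for a,b in[(60,165),(350,465)]:
    m=(s[200:275,a:b]>70)&(h[200:275,a:b]<25)
    row=235-200;k=np.where(m[row])[0];print([plane(z,a+k[0],235,.006)[:2].round(4),plane(z,a+k[-1]+1,235,.006)[:2].round(4)])
```

```text
near edge yaw 3.56 res 0.0071 x at .35 0.4106
left 3.57 0.523 0.0
right 7.94 0.1784 0.0053
[array([0.4343, 0.4825]), array([0.4383, 0.425 ])]
[array([0.4491, 0.2718]), array([0.4532, 0.2145])]
```

Request:
jog_arm --increments '[0.2, -0.3, 0.7, 0.005, 0.2, -0.3, 1.4, 0.005, 0.2, -0.3, 2.1, 0.005, 0.2, -0.3, 2.8, 0.005, 0.2, -0.3, 2.8, 0.005]'

```text
time: 20.85
tool_pos: [0.473, 0.3489, 0.0698]
orientation: [-2.289, 2.148, -0.005]
contact_force: [0.1, 0.3, -3.6]
finger_gap: 0.0507
```

Run:
```python
from h import *
go([.4736,.3502,.03],-86.3);snap('wrist','w18');lightpose('w18',(190,0,330,200))
```

```text
pos [0.473  0.3489 0.0698] yaw -86.37 tilt [ 0.0039 -0.0005] -> inc [-0.13 -0.06  3.99] spin -0.001 t 20.85 F [ 0.1  0.3 -3.6] gap 0.0507
w18 panel [  200     7   117   188 20420] c [0.5456 0.3541 0.085 ] n [0.0094 0.0037 0.9999] rect [543.  353.8] [67.1 40.8] 3.38 yaw 3.14
```

View pics/w18.png

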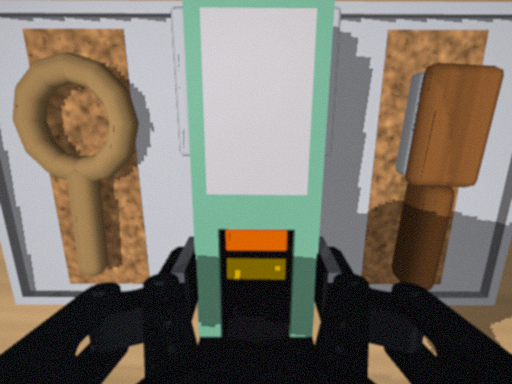

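Request:
jog_arm --increments '[-0.1, 0, 0.4, -0.003, -0.1, 0, 1.2, -0.003, -0.1, 0, 2.0, -0.003, -0.1, -0.05, 2.8, -0.003, -0.1, -0.05, 3.4, -0.003]'

```text
time: 21.4
tool_pos: [0.4735, 0.35, 0.0354]
orientation: [-2.292, 2.145, -0.005]
contact_force: [-0.3, 0.4, -4.0]
finger_gap: 0.0506
```

Run:
```python
from h import *
go([.4736,.3502,.024],-86.3);snap('wrist','w19');lightpose('w19',(190,0,330,200))
```

```text
pos [0.4735 0.35   0.0354] yaw -86.19 tilt [ 0.0038 -0.0005] -> inc [-0.02 -0.01  1.14] spin 0.002 t 21.4 F [-0.3  0.4 -4. ] gap 0.0506
w19 panel [  200     7   117   189 20402] c [0.5464 0.3553 0.0505] n [0.0098 0.0036 0.9999] rect [543.5 355.1] [67.1 40.7] 3.45 yaw 3.36
```

View pics/w19.png

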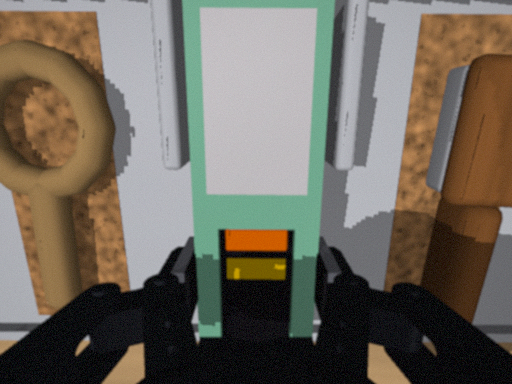

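Request:
jog_arm --increments '[0.1, 0, 0.3, 0, 0.1, 0, 0.6, 0, 0.1, 0, 0.9, 0, 0.1, 0, 1.0, 0, 0.1, 0, 1.1, 0]'

```text
time: 21.95
tool_pos: [0.4735, 0.3489, 0.0241]
orientation: [-2.293, 2.145, -0.005]
contact_force: [-1.7, -1.0, -0.6]
finger_gap: 0.0506
```

Request:
jog_arm --increments '[0, 0, 0.1, 0, 0, 0, 0.2, 0, 0, 0, 0.2, 0]'

```text
time: 22.25
tool_pos: [0.4741, 0.3493, 0.0237]
orientation: [-2.292, 2.144, -0.005]
contact_force: [-4.2, -2.8, 4.0]
finger_gap: 0.0509
```

Run:
```python
from h import *
go([.4736,.3502,.022],-86.3);snap('wrist','w20');lightpose('w20',(190,0,330,200))
```

```text
pos [0.4741 0.3493 0.0237] yaw -86.19 tilt [ 0.0045 -0.0003] -> inc [-0.09  0.05  0.16] spin 0.002 t 22.25 F [-4.2 -2.8  4. ] gap 0.0509
w20 panel [  199     7   119   189 20682] c [0.5469 0.3545 0.0396] n [-0.0011  0.0027  1.    ] rect [544.  354.4] [67.  40.8] 3.35 yaw 3.47
```

View pics/w20.png

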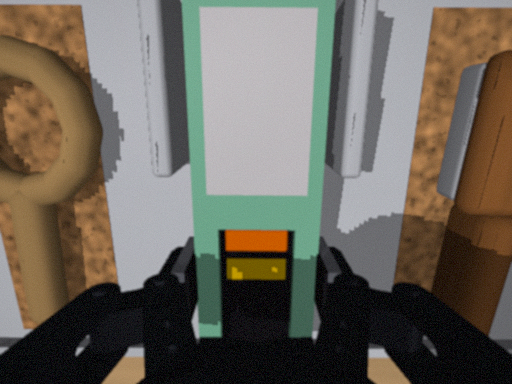

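Request:
jog_arm --increments '[0, 0, -0.05, 0, 0, 0, -0.05, 0, 0, 0, -0.05, 0, 0, 0, -0.05, 0]' --claw 6.8

```text
time: 22.7
tool_pos: [0.4743, 0.3494, 0.0242]
orientation: [-2.292, 2.144, -0.006]
contact_force: [1.0, 0.4, -1.1]
finger_gap: 0.0681
```

Request:
jog_arm --increments '[0, 0, -1, 0, 0, 0, -3, 0, 0, 0, -6, 0, 0, 2, -10, 0, 0, 5, -14, 0]'

```text
time: 23.2
tool_pos: [0.424, 0.3459, 0.166]
orientation: [-2.29, 2.145, -0.006]
contact_force: [0.1, 0.3, 0.2]
finger_gap: 0.0676
```

Request:
jog_arm --increments '[0, 1, -2, 0, 0, 1, -2, 0, 0, 1, -2, 0]'

```text
time: 23.5
tool_pos: [0.4141, 0.3454, 0.1865]
orientation: [-2.289, 2.144, -0.007]
contact_force: [-0.1, -0.6, -0.3]
finger_gap: 0.068
```

Run:
```python
from h import *
go([.4736,.3502,.022],-86.3);snap('wrist','w21');snap('side','s21')
```

```text
pos [0.4141 0.3454 0.1865] yaw -86.25 tilt [0.0069 0.001 ] -> inc [-0.08 -5.85 16.49] spin 0.001 t 23.5 F [-0.1 -0.6 -0.3] gap 0.068
```

View pics/w21.png

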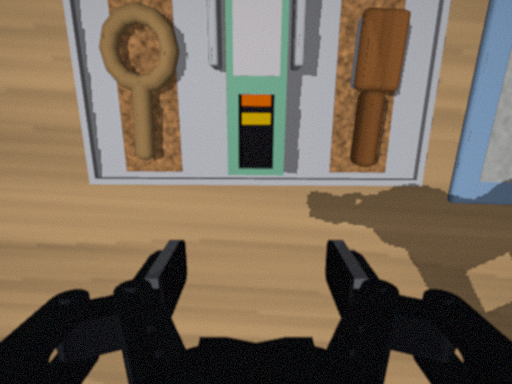

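View pics/s21.png

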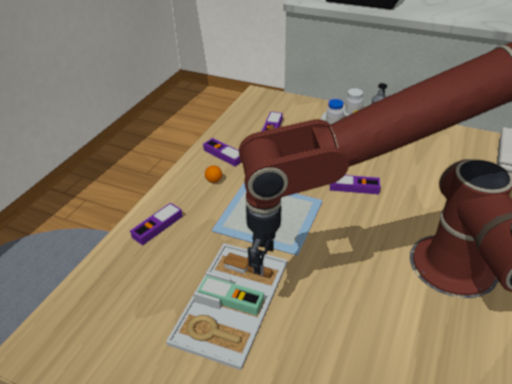

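Request:
jog_arm --increments '[0, -1, -3, 0, 0, -2, -6, 0, 0, -3, -9, 0, 0, -3, -9, 0, 0, -3, -9, 0]'

```text
time: 24.1
tool_pos: [0.4435, 0.3465, 0.2729]
orientation: [2.291, -2.149, 0.004]
contact_force: [-0.1, -0.9, -0.6]
finger_gap: 0.0683
```

Run:
```python
from h import *
go([.4736,.3502,.022],-86.3);snap('wrist','w22')
z=load('w22');im=z['im'];hsv=cv2.cvtColor(im,cv2.COLOR_RGB2HSV);h,s,v=[hsv[...,i].astype(int) for i in range(3)];P=cloud(z)
m=(h>60)&(h<95)&(s>60)&(P[...,2]>.02)&(P[...,2]<.06)
n,l,st,c=cv2.connectedComponentsWithStats(m.astype(np.uint8));i=1+np.argmax(st[1:,4])
cs,_=cv2.findContours((l==i).astype(np.uint8),cv2.RETR_EXTERNAL,cv2.CHAIN_APPROX_NONE);cc=max(cs,key=len)[:,0]
q=np.array([plane(z,u,w,.038)[:2] for u,w in cc])*1000
print('light',st[i],cv2.minAreaRect(q.astype(np.float32)))
m=(h<15)&(s>200)&(v>120)&(P[...,2]>.02);n,l2,st2,c2=cv2.connectedComponentsWithStats(m.astype(np.uint8))
for k in range(1,n):
    if st2[k,4]>40: print('orange',st2[k],plane(z,*c2[k],.038).round(4))
m=(z['d']>0)&(P[...,2]>.0405)&(P[...,2]<.055)&(s<60)&(abs(P[...,1]-.355)<.06)
n,l3,st3,c3=cv2.connectedComponentsWithStats(m.astype(np.uint8))
for k in range(1,n):
    if st3[k,4]>60: print('guard',st3[k],cv2.minAreaRect((P[l3==k][:,:2]*1000).astype(np.float32)),np.median(P[l3==k][:,2]))
x,y,w,hh=st[i][:4]
for nm,sl in{'near':(slice(y+int(.55*hh),y+hh-3),slice(x+3,x+8)),'panel':(slice(y+8,y+int(.42*hh)),slice(x+12,x+w-12))}.items(): print(nm,np.median(P[sl][...,2]))
```

```text
pos [0.4435 0.3465 0.2729] yaw -86.32 tilt [ 0.0016 -0.0023] -> inc [-0.24 -2.99 25.1 ] spin -0.0 t 24.1 F [-0.1 -0.9 -0.6] gap 0.0683
light [ 232   40   47  143 2617] ((504.2347106933594, 352.44061279296875), (159.2592315673828, 51.626861572265625), 3.272705078125)
orange [244 124  22   8 173] [0.4904 0.3516 0.038 ]
guard [218  34   9  68 478] ((552.0798950195312, 391.64031982421875), (68.90882110595703, 8.039789199829102), 3.4272546768188477) 0.04260675214879281
guard [283  35   9  68 476] ((555.7427368164062, 319.9021301269531), (69.07701110839844, 7.945332050323486), 3.543705940246582) 0.04255424556604781
near 0.03875280077348331
panel 0.03947474405525228
```

View pics/w22.png

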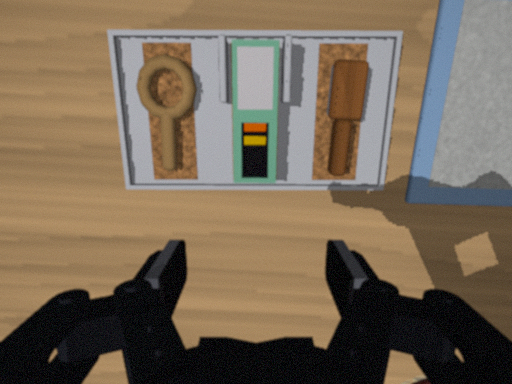

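```bash
python3 -c "
from cell import r
print(r.hand_in())"
```

```text
the job is handed in; nothing more can be done
None
```

The night-light is lying switch up in the middle place of the tray, switched on and let go, and I handed the job in at about 24 s of the 70 s allowed. No verdict was reported.

**What I did:**
- I drew the light up the slope out of the stand, set its lower edge on the mat and pivoted it down until it lay flat, then released it.
- I slid the switch slowly with the closed fingertips. Forces stayed under 2 N and the light moved less than 1 mm.
- I took it again by the switch half, lowered it between the guards onto the tray floor, released it and backed away.

**Last checks:** these came from the final wrist picture, with the gripper clear above the tray.

| Check | Measured | Target |
|---|---|---|
| Light centre | (0.5042, 0.3524) m | (0.5040, 0.3527) m, worked out from the guards |
| Light direction | 3.3° | about 3.5° |
| Front face height | about 38.8 mm at the near end, 39.5 mm at the panel (flat) | about 38 mm |
| Switch position along the light | about −13 to −14 mm | −13 mm (fully on) |

- **Switch:** the yellow patch behind it also shows.
- **Teether and brush:** both still lie in their places. I judged this by eye and did not measure them again.
- **Ball:** it looked unmoved in the last side view, taken after release. The gripper never came near it.

**Disagreement:** early on, the scene and side cameras differed by about 10 mm on where the mat and tray were, so I relied on the wrist camera. Its depth also read the guard tops about 3 mm lower than the sizes given, which did not affect the sideways fit.

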